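# Set out frame mouldings for two prints

## Task

Set out the frame choices for the two prints: lay the walnut-brown sample along the far edge (away from the robot) of the blue print and the white sample along its near edge, and stand the steel weight on the middle of the blue print, between them; lay the black sample along the far edge of the red print, and the gold slip flat on top of the black sample, centred and lengthwise. The walnut, white and black samples lie flat on the bench about a centimetre clear of their print, parallel to that edge and centred on it. Leave the jar and the tape roll where they are, and let go of everything.

Things in the scene. Friction and masses are not known exactly. Their poses are not given: they have to be found in the camera images.
- walnut_center (a point): dark walnut-brown moulding sample, a plain straight bar 90 mm long, 24 mm wide and 24 mm high with raw pale cut ends and a thin stripe along its top; point at its centre, 12 mm above its underside. Its long side lies along the point's y axis, its width along x, z up; at the start it lies flat with its long side roughly pointing away from the robot. Either way round is the same. Loose, 40 g.
- white_center (a point): white moulding sample, a plain straight bar 90 mm long, 24 mm wide and 24 mm high with raw pale cut ends and a thin stripe along its top; point at its centre, 12 mm above its underside. Its long side lies along the point's y axis, its width along x, z up; at the start it lies flat with its long side roughly pointing away from the robot. Either way round is the same. Loose, 40 g.
- black_center (a point): black moulding sample, a plain straight bar 90 mm long, 24 mm wide and 24 mm high with raw pale cut ends and a thin stripe along its top; point at its centre, 12 mm above its underside. Its long side lies along the point's y axis, its width along x, z up; at the start it lies flat with its long side roughly pointing away from the robot. Either way round is the same. Loose, 40 g.
- gold_center (a point): gold moulding sample, a plain straight bar (slip) 90 mm long, 20 mm wide and 18 mm high with raw pale cut ends and a thin stripe along its top; point at its centre, 9 mm above its underside. Its long side lies along the point's y axis, its width along x, z up; at the start it lies flat with its long side roughly pointing away from the robot. Either way round is the same. Loose, 25 g.
- weight_center (a point): steel weight, a plain upright cylinder 36 mm in diameter and 40 mm high with a dark dot on top; point at its centre, 20 mm above its underside, z up. Loose, about 300 g.
- blue_print: the blue print, fixed to the bench: a flat card 110 mm (along its y) by 80 mm (along its x) and 3 mm thick, blue mount round a small pale picture. Origin at the centre of its underside, on the bench; its x axis points to its far edge (away from the robot), which is one of its long edges and lies 40 mm from the origin, y to its left. It may be turned up to 15 degrees. The blue and red prints stand left and right of the robot's middle line, either way round.
- red_print: the red print, fixed to the bench: a flat card 110 mm (along its y) by 80 mm (along its x) and 3 mm thick, red mount round a small pale picture. Origin at the centre of its underside, on the bench; its x axis points to its far edge (away from the robot), which is one of its long edges and lies 40 mm from the origin, y to its left. It may be turned up to 15 degrees. The blue and red prints stand left and right of the robot's middle line, either way round.
- jar_center (a point): bystander: small closed jar with a green cap, 44 mm in diameter and 55 mm high, upright and loose; point at its centre, half-way up. To be left alone.
- tape_center (a point): bystander: roll of sea-green tape lying flat, 72 mm in diameter, 24 mm high with a 48 mm hole, loose; point at its centre, half-way up. To be left alone.
There are look-alikes about, which are no part of the job. Of the things that look like the part that bears gold_center, the middle-sized one is meant.

How it is judged:
By the outcome, as a careful person would: the job done as asked, in the order asked, and still so for the second after the job is handed in, with the robot touching nothing.
It also fails if it takes over 112 s, if anything falls off the work surface, if the arm or the gripper's body presses on something with over 40 N, if the wrist force passes 120 N, or if a joint passes its speed limit or range.

## Robot

A 7-joint arm with a two-finger parallel gripper is mounted at the origin on the work surface. World frame = base frame: x ahead of the robot, y to its left, z up, the work surface at z = 0. Lengths are in m, angles in rad, forces in N, time in s.
With the tool pointing down it reaches from about 0.425 to 0.95 m from the base axis. Payload 4.7 kg.
Tool frame: the origin (TCP) lies on the front face of the gripper's body, between the roots of the fingers; the fingertips stand 73 mm ahead of it and the grasp point (between the pads) lies 54 mm ahead of it (env.nose_length is the distance from the TCP to the fingertips, in m); z points along the fingers, x is the direction in which the jaws open and shut, and the axes are right-handed (so a half turn about z gives the same grasp; the last joint's range is limited). The gripper opens to 85 mm and grips with 20 to 120 N. Pads are 22 mm wide; open, the fingers measure 114 mm over their backs; the gripper's body (76 mm by 85 mm) begins 54 mm behind the grasp point. The pads swing forward as they close: fully open they stand 13 mm farther back than shut.
Start: joints at [1.139, 0.469, -0.049, 1.532, 0.024, 1.141, -0.082], TCP at [0.265, -0.621, 0.304] pointing down, gripper open.
Joint ranges: [-2.59, 2.59], [-0.33, 1.99], [-1.39, 1.29], [0.1, 2.45], [-1.04, 4.18], [0.21, 1.99], [-2.66, 2.66]. Speed limits (rad/s): [2.57, 2.57, 3.14, 3.14, 3.14, 3.14, 3.14].

## Interface

Orientations are given as a unit quaternion [x, y, z, w].
In Python, from cell import env gives the robot as it stands. The module is installed in compiled form; this text tells all that it offers.
- The arm moves only by the tool arm_command, never from a script. Its argument "targets" is a list of rows, each an object with "delta_pos": the shift along the tool's x, y, z in mm, a list of three; "rotation": the turn, a rotation vector about the tool's x, y, z in degrees, a list of three; "hand": the opening in per cent of the stroke, from 0 (shut) to 100 (fully open). A call has 1 to 10 rows; each row shifts and turns the pose as measured when the row begins, along the tool's axes as they then stand; what a row does not reach is not made up. A row lasts 1/10 s, in which the tool goes at most 50 mm and 8.59 degrees, less where a joint would pass 70% of its speed; a pose out of reach is approached as far as the arm can. A call is refused whole if a number of a shift passes 50 or a number of a turn 8.59, either way. A call with a gripper value outside its range is refused whole. The fingers move at their own pace and stop on an object; "squeeze" is the grip in N (left out, the last holds). Time passes only in rows, so rows that do not move let the fingers close. It gives the time, the measured TCP pose, the force and the opening at its end, in the units of the state.
- env.read_state(): the state, without advancing time (a new reading comes with each control period).
- env.read_camera(name): name is "scene" or "top" or "wrist"; returns a dict with "image" (480x640x3 uint8, blue, green, red), "z_map" (480x640 float32, m along the optical axis (not along the pixel's ray), 0 where there is no reading), "vertical_fov" (degrees; the focal length in pixels is half the picture's height over the tangent of half this angle, whatever the lens; pixels are square), "cx", "cy" (the principal point, pixels), "view" (4x4, takes a point from world to camera coordinates). Camera axes: x right, y down, z forward; pixel columns grow to the right and rows downward; lengths in m; the calibration is good to about 2 mm. The wrist camera is an equidistant fisheye: a pixel r from the principal point sees the ray r / f radians off the axis. A picture is of the moment at which its call begins.
- env.sign_off(): hands the job in, once; it reports no verdict.
The state is a dict: "t": time; "joints": joint angles; "dq": joint speeds; "joint_torque": joint torques, N m; "eef_pos": TCP position; "eef_rot": TCP orientation; "contact_force": force on the tool from outside, world axes, zero at the start; "torque": the same for the moment, N m; "width": opening from 0.0 (shut) to 1.0 (fully open).
Only numpy, scipy, OpenCV 4.12 (cv2) and the standard library are available. Lean on these libraries where they do the work, as an engineer would, in place of code of your own. Each camera call takes 0.05 s, during which the arm holds its last target. There are 200 camera calls.

## Working session

There is one attempt and no reset: what is moved stays moved. The work goes in short steps, Python scripts to look and compute and a tool call to move; the robot and the scene stay as the last step left them, time stands still between calls to the robot, and variables do not carry over. Pictures are saved under pics/ and viewed, about 12 in all and at most 16, crops included, and the job is handed in when it is done.

Besides the shell and the picture viewer there is one more tool, called after ">>>" by a JSON object that holds its "api" and its "payload". arm_command: Moves the arm, as the interface text tells. Its arguments: {"type":"object","properties":{"targets":{"type":"array","items":{"type":"object","properties":{"delta_pos":{"type":"array","items":{"type":"number"}},"rotation":{"type":"array","items":{"type":"number"}},"hand":{"type":"number"}}}},"squeeze":{"type":"number"}},"required":["targets"]}

```bash
ls; mkdir -p pics; python3 - <<'E'
from cell import env
import cv2,numpy as np,pickle
s=env.read_state();print(s)
for n in("scene","top"):
    c=env.read_camera(n);pickle.dump(c,open(n+'.pkl','wb'));cv2.imwrite(f'pics/{n}0.png',c['image'])
    print(n,c['vertical_fov'],c['cx'],c['cy'],np.round(c['view'],3).tolist(),(c['z_map']>0).mean())
E
```

```text
pics
{'t': 0.0, 'joints': array([ 1.13911612,  0.46946066, -0.04857905,  1.53370335,  0.02409553,
        1.14099996, -0.08229795]), 'dq': array([ 3.00187919e-04,  1.42589699e-04,  1.21020125e-03, -2.62025919e-04,
       -8.35693853e-04, -1.95372893e-04, -3.17826808e-05]), 'joint_torque': array([-4.12392064e-04, -5.10300565e+01, -4.65043320e-02, -2.37711400e+01,
        1.06984578e-02,  7.44842720e-03,  9.35240706e-06]), 'eef_pos': array([ 0.2644169 , -0.62056963,  0.30284428]), 'eef_rot': array([ 8.34263932e-01, -5.51364403e-01, -8.48867903e-04, -5.15130898e-04]), 'contact_force': array([-0.80464575, -0.95105842, -0.00799939]), 'torque': array([ 0.01651066, -0.02354519, -0.00903817]), 'width': 0.9991824229345092}
scene 44.54818360215545 323.86813132501874 245.35840609440365 [[-0.236, 0.972, 0.013, 0.113], [0.498, 0.133, -0.857, -0.2], [-0.834, -0.195, -0.516, 1.593], [0.0, 0.0, 0.0, 1.0]] 0.9958430989583333
top 49.571807002481236 317.1015048205926 231.79399953528383 [[0.099, -0.995, -0.0, -0.035], [-0.967, -0.096, -0.236, 0.504], [0.235, 0.023, -0.972, 0.84], [0.0, 0.0, 0.0, 1.0]] 0.9962076822916667
```

View pics/top0.png

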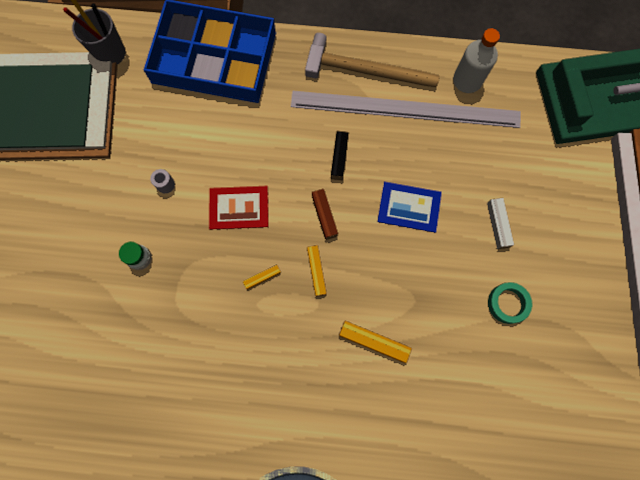

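View pics/scene0.png

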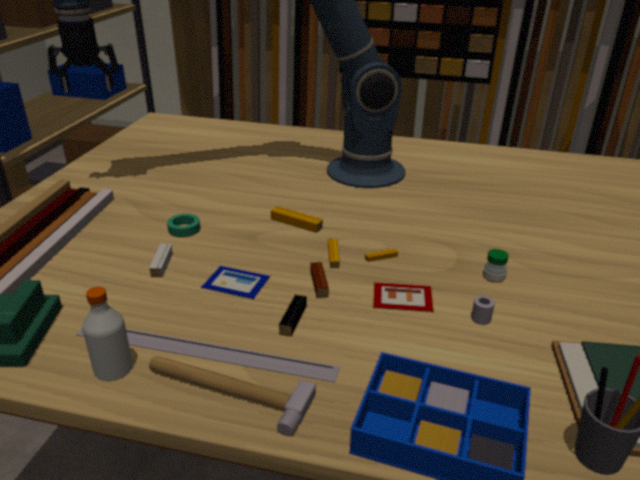

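Top view: the gold look-alikes are at (262,277) small, (316,271) middle and (375,342) large, with gold tiles in the blue tray. The middle one at (316,271) is the one I want. Walnut is at (324,215), black (340,155), white (501,223), weight (162,181), red print (238,207), blue print (410,207), jar (135,255) and tape (510,303). The blue tray and the orange-capped bottle are not part of the job.

```bash
cat > h.py <<'E'
import numpy as np,cv2,pickle
def focal(c): return 240/np.tan(np.radians(c['vertical_fov']/2))
def rays(c,uv,fish=False):
    uv=np.atleast_2d(uv).astype(float);f=focal(c);d=(uv-[c['cx'],c['cy']])/f
    if fish:
        r=np.linalg.norm(d,axis=1,keepdims=True)+1e-12
        d=d/r*np.tan(r)
    V=c['view'];R=V[:3,:3];o=-R.T@V[:3,3]
    return o,np.c_[d,np.ones(len(d))]@R
def depthpts(c,uv,fish=False):
    uv=np.atleast_2d(uv).astype(int);o,d=rays(c,uv,fish)
    return o+d*c['z_map'][uv[:,1],uv[:,0]][:,None]
def onplane(c,uv,z,fish=False):
    o,d=rays(c,uv,fish);return o+d*((z-o[2])/d[:,2])[:,None]
def rect(p):
    """centre, long-axis angle(deg in (-90,90]), (long,short) of xy points in m"""
    (x,y),(w,h),a=cv2.minAreaRect((p[:,:2]*1000).astype(np.float32))
    if w<h:a+=90;w,h=h,w
    a=(a+90)%180-90
    return np.round([x,y,a,w,h],1)
E
python3 - <<'E'
from h import *
objs={'top':dict(walnut=(324,215),white=(501,223),black=(340,155),gold=(316,271),weight=(162,181),red=(215,207),blue=(384,207),jar=(133,253),tape=(510,286)),
'scene':dict(walnut=(319,278),white=(161,260),black=(293,314),gold=(333,252),weight=(483,309),red=(378,297),blue=(210,283),jar=(497,265),tape=(184,225))}
vv,uu=np.mgrid[:480,:640];uv=np.c_[uu.ravel(),vv.ravel()]
for n in objs:
    c=pickle.load(open(n+'.pkl','rb'));P=depthpts(c,uv).reshape(480,640,3)
    print(n,'bench z',np.percentile(P[200:350,150:550,2],[20,50,80]))
    hsv=cv2.cvtColor(c['image'],cv2.COLOR_BGR2HSV)
    for k,(u,v) in objs[n].items():
        if k in('red','blue'):
            m=cv2.inRange(hsv,(105,150,40),(130,255,255)) if k=='blue' else cv2.inRange(hsv,(170,150,60),(180,255,255))|cv2.inRange(hsv,(0,200,60),(4,255,255))
            m=(m>0)&(np.hypot(uu-u,vv-v)<80)
        else:
            m=(P[...,2]>0.006)&(np.hypot(uu-u,vv-v)<60)
        nl,L,st,_=cv2.connectedComponentsWithStats(m.astype(np.uint8))
        l=L[v-3:v+4,u-3:u+4];l=l[l>0]
        if len(l)==0: print(k,'none');continue
        m=L==np.bincount(l).argmax();q=P[m];h=np.percentile(q[:,2],97 )
        t=q if k in('red','blue') else q[q[:,2]>h-.005]
        print(k,'ztop',round(h*1000,1),'n',len(q),len(t),'rect top',rect(t),'mean',(t.mean(0)*1000).round(1))
E
```

```text
top bench z [-0.00233511 -0.0008066   0.00107047]
walnut ztop 26.2 n 685 544 rect top [447.8  -7.4   7.5 304.5  43.2] mean [550.3   5.8  30. ]
white ztop 26.2 n 807 580 rect top [ 428.3 -187.7  -42.7  443.9   85. ] mean [ 565.3 -315.1   26.6]
black ztop 26.3 n 612 505 rect top [505.1  -6.1  -1.7 422.1  23.9] mean [667.  -11.   28.9]
gold ztop 20.0 n 571 493 rect top [3.939e+02 1.000e-01 1.110e+01 1.985e+02 2.640e+01] mean [445.6  10.1  19.1]
weight ztop 41.8 n 417 255 rect top [451.  153.2  49.8 445.9  34.6] mean [581.  307.9  46.5]
red ztop 5.2 n 1153 1153 rect top [434.5 119.7  22.7 356.3 123.4] mean [549.9 166.3   5.9]
blue ztop 5.1 n 1160 1160 rect top [ 454.6 -113.3  -15.7  367.4  119.9] mean [ 583.6 -149.7    2.8]
jar ztop 56.4 n 683 380 rect top [378.5 170.1  69.7 389.   38.8] mean [437.9 331.1  61. ]
tape ztop 25.9 n 937 652 rect top [ 358.6 -190.1  -66.1  389.1   69.4] mean [ 421.  -333.4   28.8]
scene bench z [0.00040364 0.00157399 0.00311218]
walnut ztop 27.3 n 485 352 rect top [979.9 119.6  14.7 973.9  33.3] mean [561.7   9.   28.7]
white ztop 27.3 n 492 313 rect top [ 998.   -64.9   30.2 1084.1   45. ] mean [ 584.  -305.9   35.2]
black ztop 27.1 n 679 460 rect top [1042.1   90.4   15.2  868.9   47.4] mean [679.3  -8.5  29.2]
gold ztop 21.9 n 278 220 rect top [ 928.1  119.3   12.7 1075.6   21. ] mean [459.5  13.7  25.1]
weight ztop 43.1 n 525 214 rect top [1011.2  278.6   -4.4  893.    34.4] mean [594.5 310.7  46.8]
red ztop 6.6 n 471 471 rect top [980.4 221.9   7.  943.6 105.8] mean [563.2 170.3   7.1]
blue ztop 6.6 n 456 456 rect top [1005.5    1.1   19.8  999.3  121.5] mean [ 603.1 -140.9   12.7]
jar ztop 57.8 n 670 204 rect top [ 936.3  291.8   -4.9 1044.8   39.6] mean [452.6 333.6  61.9]
tape ztop 27.0 n 610 271 rect top [ 914.1  -47.8   30.3 1211.9   71.2] mean [ 429.  -331.5   27.1]
```

```bash
cat > meas.py <<'E'
from h import *
objs={'top':dict(walnut=(324,215),white=(501,223),black=(340,155),gold=(316,271),goldS=(262,277),goldL=(375,342),weight=(162,181),red=(215,207),blue=(384,207),jar=(133,253),tape=(510,286)),
'scene':dict(walnut=(319,278),white=(161,260),black=(293,314),gold=(333,252),weight=(483,309),red=(378,297),blue=(210,283),jar=(497,265),tape=(184,225))}
vv,uu=np.mgrid[:480,:640];uv=np.c_[uu.ravel(),vv.ravel()]
for n in objs:
    c=pickle.load(open(n+'.pkl','rb'));P=depthpts(c,uv).reshape(480,640,3)
    hsv=cv2.cvtColor(c['image'],cv2.COLOR_BGR2HSV);ok=c['z_map']>0
    for k,(u,v) in objs[n].items():
        if k in('red','blue'):
            m=cv2.inRange(hsv,(105,150,40),(130,255,255)) if k=='blue' else cv2.inRange(hsv,(170,150,60),(180,255,255))|cv2.inRange(hsv,(0,200,60),(4,255,255))
            m=(m>0)&(np.hypot(uu-u,vv-v)<80)
        else: m=ok&(P[...,2]>0.007)&(np.hypot(uu-u,vv-v)<60)
        L=cv2.connectedComponents(m.astype(np.uint8))[1]
        l=L[v-3:v+4,u-3:u+4];l=l[l>0]
        m=(L==np.bincount(l).argmax())&ok;q=P[m];h=np.percentile(q[:,2],75)
        g=m&(abs(P[...,2]-h)<.004)
        t=onplane(c,uv[g.ravel()],h)   # rays onto the measured top plane
        print(n,k,'ztop',round(np.median(P[g][:,2])*1000,1),'rect',rect(t),'mean',(t.mean(0)*1000).round(1))
E
python3 meas.py
```

```text
top walnut ztop 23.0 rect [552.2   5.9  22.6  91.   24.1] mean [552.1   5.9  23.9]
top white ztop 23.2 rect [ 566.5 -315.6   13.3   90.6   25.1] mean [ 566. -316.   24.]
top black ztop 23.0 rect [669.3 -11.2  -1.7  91.7  23.8] mean [668.4 -11.2  24.1]
top gold ztop 16.9 rect [446.4  10.3  15.7  90.7  19.9] mean [446.3  10.2  18. ]
top goldS ztop 12.6 rect [425.3 106.7 -57.2  68.3  15.5] mean [425.6 107.   13.6]
top goldL ztop 23.8 rect [ 332.  -102.5   73.4  124.6   27.6] mean [ 332.  -102.9   24.8]
top weight ztop 39.2 rect [583.3 310.5  26.6  35.2  33.9] mean [583.1 310.3  39.8]
top red ztop 2.0 rect [551.8 167.8 -82.  108.5  79.2] mean [551.2 166.9   3. ]
top blue ztop 2.0 rect [ 584.6 -149.9   84.8  108.2   78.7] mean [ 583.5 -149.6    3.1]
top jar ztop 53.8 rect [439.3 333.6  52.7  38.8  37.9] mean [438.9 333.4  54.2]
top tape ztop 22.8 rect [ 422.5 -334.8  -41.5   71.    69.8] mean [ 422.1 -334.8   23.6]
scene walnut ztop 25.2 rect [557.6   7.7  22.4  97.1  24.6] mean [557.6   8.   25.7]
scene white ztop 25.2 rect [ 570.9 -313.7   12.8   94.    25.3] mean [ 570.9 -314.1   25.6]
scene black ztop 25.1 rect [672.9  -9.2  -1.9  94.   25.7] mean [674.9  -9.7  25.5]
scene gold ztop 19.2 rect [451.4  12.   15.8  90.5  19.9] mean [452.2  12.2  19.9]
scene weight ztop 41.1 rect [ 5.871e+02  3.108e+02 -3.000e-01  3.990e+01  3.400e+01] mean [587.  311.3  40.9]
scene red ztop 4.3 rect [555.3 169.3 -82.2 104.8  76.6] mean [560.6 170.2   5.2]
scene blue ztop 4.2 rect [ 587.6 -148.7   84.7  105.9   75.6] mean [ 593.  -145.2    5. ]
scene jar ztop 56.1 rect [442.1 334.6   2.6  45.3  40. ] mean [442.  334.6  55.1]
scene tape ztop 24.5 rect [ 425.5 -333.4  -10.    74.6   74.5] mean [ 426.6 -333.3   24.6]
```

Both views agree: bars are 24 mm high, the middle gold 18 mm, the weight 40 mm and the prints 3 mm. The middle gold measures 90x20, against 68x15 and 125x28 for the others. Next is a close crop of the gold choice and a move-planning helper.

```bash
cat > plan.py <<'E'
"""plan.py x y z(mm) jaw_angle(deg, world, mod 180) : rows in tool axes from the present pose"""
import sys,numpy as np
from cell import env
from scipy.spatial.transform import Rotation as Ro
def plan(x,y,z,a,step=45,quiet=False):
    s=env.read_state();p=s['eef_pos']*1000;R=Ro.from_quat(s['eef_rot']);best=None
    for k in(0,180):
        t=np.radians(a+k);X=[np.cos(t),np.sin(t),0];Z=[0,0,-1]
        T=Ro.from_matrix(np.c_[X,np.cross(Z,X),Z]);rv=(R.inv()*T).as_rotvec(degrees=True)
        if best is None or np.linalg.norm(rv)<np.linalg.norm(best): best=rv
    d=np.array([x,y,z])-p;n=max(1,int(np.ceil(max(np.linalg.norm(d)/step,np.linalg.norm(best)/8))))
    print('t',round(s['t'],2),'at',p.round(1),'jaw',round(np.degrees(np.arctan2(*R.as_matrix()[1::-1,0])),1),'left',d.round(1),'w',round(s['width'],3),'F',s['contact_force'].round(1),'q',s['joints'].round(2))
    for i in range(n):
        Ri=R*Ro.from_rotvec(best*i/n,degrees=True)
        print(i+1,Ri.inv().apply(d/n).round(1).tolist(),(best/n).round(2).tolist())
if __name__=='__main__': plan(*map(float,sys.argv[1:]))
E
python3 - <<'E'
from h import *
c=pickle.load(open('top.pkl','rb'));cv2.imwrite('pics/gold.png',cv2.resize(c['image'][120:380,140:540],None,fx=2,fy=2,interpolation=cv2.INTER_CUBIC))
E
python3 plan.py 552 6 200 112.6
```

```text
t 0.1 at [ 264.5 -620.6  303. ] jaw -66.9 left [ 287.5  626.6 -103. ] w 0.997 F [-0.7 -0.6 -0.7] q [ 1.14  0.47 -0.05  1.53  0.02  1.14 -0.08]
1 [-29.0, -31.9, 6.5] [0.0, 0.01, 0.03]
2 [-29.0, -31.9, 6.5] [0.0, 0.01, 0.03]
3 [-29.0, -31.9, 6.5] [0.0, 0.01, 0.03]
4 [-29.0, -31.8, 6.5] [0.0, 0.01, 0.03]
5 [-29.0, -31.8, 6.5] [0.0, 0.01, 0.03]
6 [-29.1, -31.8, 6.5] [0.0, 0.01, 0.03]
7 [-29.1, -31.8, 6.5] [0.0, 0.01, 0.03]
8 [-29.1, -31.8, 6.5] [0.0, 0.01, 0.03]
9 [-29.1, -31.8, 6.5] [0.0, 0.01, 0.03]
10 [-29.1, -31.7, 6.5] [0.0, 0.01, 0.03]
11 [-29.1, -31.7, 6.5] [0.0, 0.01, 0.03]
12 [-29.2, -31.7, 6.5] [0.0, 0.01, 0.03]
13 [-29.2, -31.7, 6.4] [0.0, 0.01, 0.03]
14 [-29.2, -31.7, 6.4] [0.0, 0.01, 0.03]
15 [-29.2, -31.7, 6.4] [0.0, 0.01, 0.03]
16 [-29.2, -31.7, 6.4] [0.0, 0.01, 0.03]
```

View pics/gold.png

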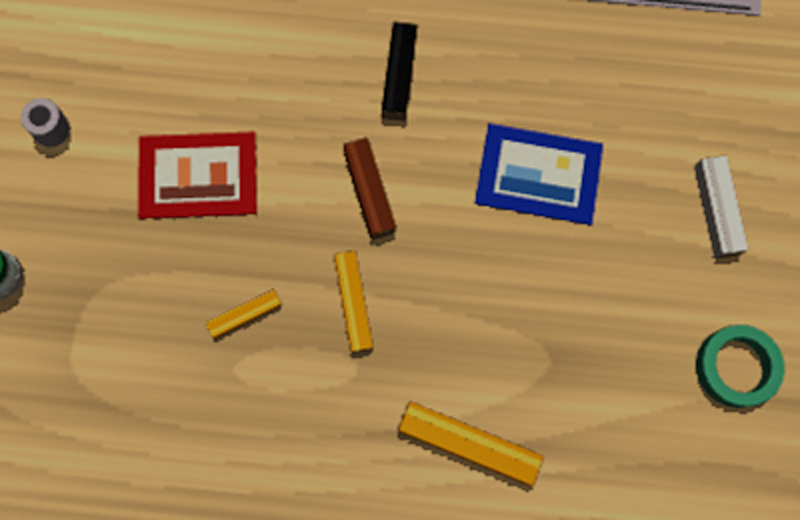

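The crop shows the three gold slips. The middle-sized one at crop (353,302), top pixel (316,271), is confirmed. Going to the walnut.

>>> {"api": "arm_command", "payload": {"targets": [{"delta_pos": [-29,-32,6],"rotation": [0,0,0],"hand": 55},{"delta_pos": [-29,-32,6],"rotation": [0,0,0],"hand": 55},{"delta_pos": [-29,-32,6],"rotation": [0,0,0],"hand": 55},{"delta_pos": [-29,-32,6],"rotation": [0,0,0],"hand": 55},{"delta_pos": [-29,-32,6],"rotation": [0,0,0],"hand": 55},{"delta_pos": [-29,-32,6],"rotation": [0,0,0],"hand": 55},{"delta_pos": [-29,-32,6],"rotation": [0,0,0],"hand": 55},{"delta_pos": [-29,-32,6],"rotation": [0,0,0],"hand": 55},{"delta_pos": [-29,-32,6],"rotation": [0,0,0],"hand": 55},{"delta_pos": [-29,-32,6],"rotation": [0,0,0],"hand": 55}], "squeeze": 30}}

```text
t: 1.1
eef_pos: [0.4466, -0.2209, 0.2365]
eef_rot: [0.83, -0.558, -0.003, 0.002]
contact_force: [0.7, -0.1, 0.5]
width: 0.546
```

```bash
python3 plan.py 552 6 200 112.6
```

```text
t 1.1 at [ 446.6 -220.9  236.5] jaw -67.8 left [105.4 226.9 -36.5] w 0.546 F [ 0.7 -0.1  0.5] q [ 0.57  0.27 -0.23  2.01  0.08  0.88 -0.89]
1 [-28.4, -30.6, 6.0] [0.05, 0.03, -0.07]
2 [-28.3, -30.6, 6.0] [0.05, 0.03, -0.07]
3 [-28.3, -30.6, 6.0] [0.05, 0.03, -0.07]
4 [-28.3, -30.7, 6.0] [0.05, 0.03, -0.07]
5 [-28.2, -30.7, 6.1] [0.05, 0.03, -0.07]
6 [-28.2, -30.7, 6.1] [0.05, 0.03, -0.07]
```

>>> {"api": "arm_command", "payload": {"targets": [{"delta_pos": [-28,-31,6],"rotation": [0,0,0],"hand": 55},{"delta_pos": [-28,-31,6],"rotation": [0,0,0],"hand": 55},{"delta_pos": [-28,-31,6],"rotation": [0,0,0],"hand": 55},{"delta_pos": [-28,-31,6],"rotation": [0,0,0],"hand": 55},{"delta_pos": [-28,-31,6],"rotation": [0,0,0],"hand": 55},{"delta_pos": [-28,-31,6],"rotation": [0,0,0],"hand": 55},{"delta_pos": [0,0,0],"rotation": [0,0,0],"hand": 55}]}}

```text
t: 1.8
eef_pos: [0.5581, 0.0218, 0.1965]
eef_rot: [0.832, -0.554, -0.004, 0.0]
contact_force: [-0.1, -0.3, 0.2]
width: 0.548
```

```bash
python3 plan.py 552 6 200 112.6; python3 - <<'E'
from cell import env
from h import *
c=env.read_camera("wrist");pickle.dump(c,open('w1.pkl','wb'));cv2.imwrite('pics/w1.png',c['image']);print(focal(c),c['cx'],c['cy'],c['view'].round(3).tolist())
E
```

```text
t 1.8 at [558.1  21.8 196.5] jaw -67.3 left [ -6.1 -15.8   3.5] w 0.548 F [-0.1 -0.3  0.2] q [ 0.13  0.42 -0.31  1.9   0.16  0.85 -1.44]
1 [12.2, 11.7, -3.5] [0.33, 0.39, 0.1]
371.64829954431775 316.71244410220635 240.1563327261072 [[0.386, -0.923, -0.007, -0.196], [-0.882, -0.37, 0.293, 0.493], [-0.272, -0.107, -0.956, 0.43], [0.0, 0.0, 0.0, 1.0]]
```

View pics/w1.png

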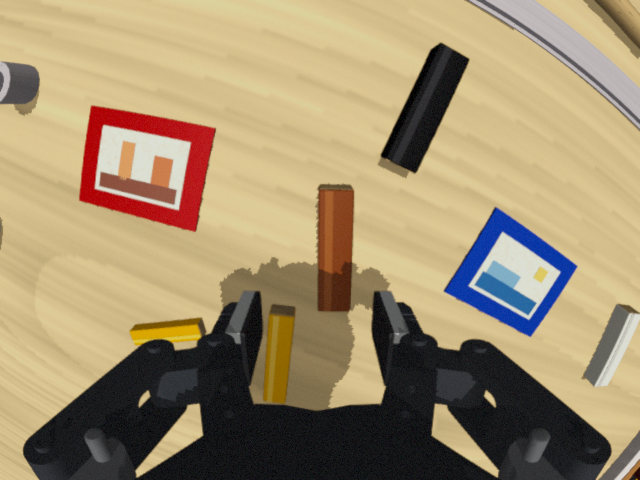

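Wrist view: walnut in the middle (335,247), black (425,110), blue print (510,272), red print (147,168), middle gold (279,355), small gold (167,331). I'll cross-check positions with this view.

```bash
cat > wm.py <<'E'
import sys
from h import *
def top(c,k,u,v,col=None,rad=110,fish=True,zexp=None):
    vv,uu=np.mgrid[:480,:640];uv=np.c_[uu.ravel(),vv.ravel()]
    hsv=cv2.cvtColor(c['image'],cv2.COLOR_BGR2HSV);ok=c['z_map']>0
    P=depthpts(c,uv,fish).reshape(480,640,3)
    if k in('red','blue'):
        m=cv2.inRange(hsv,(105,150,40),(130,255,255)) if k=='blue' else cv2.inRange(hsv,(170,150,60),(180,255,255))|cv2.inRange(hsv,(0,200,60),(4,255,255))
        m=(m>0)&(np.hypot(uu-u,vv-v)<rad)
    else: m=ok&(P[...,2]>0.007)&(np.hypot(uu-u,vv-v)<rad)
    L=cv2.connectedComponents(m.astype(np.uint8))[1]
    l=L[v-3:v+4,u-3:u+4];l=l[l>0]
    m=(L==np.bincount(l).argmax())&ok;h=np.percentile(P[m][:,2],75) if zexp is None else zexp
    g=m&(abs(P[...,2]-h)<.004);t=onplane(c,uv[g.ravel()],h,fish)
    r=rect(t);print(k,'ztop',round(np.median(P[g][:,2])*1000,1),'rect',r);return r
if __name__=='__main__':
    c=pickle.load(open('w1.pkl','rb'))
    top(c,'walnut',335,230);top(c,'black',425,110);top(c,'gold',279,355)
    top(c,'blue',480,290);top(c,'red',87,195);top(c,'white',615,340)
E
python3 wm.py
```

```text
walnut ztop 23.3 rect [554.5   6.3  22.7  90.2  24. ]
black ztop 23.3 rect [671.1 -10.9  -1.8  90.2  24.8]
gold ztop 17.2 rect [449.5  10.4  15.1  93.1  20.4]
blue ztop 2.3 rect [ 586.9 -150.1   84.8  109.6   78.5]
red ztop 2.2 rect [554.3 167.7 -82.  107.1  78.9]
white ztop 23.2 rect [ 568.  -313.    13.7   91.7   30.3]
```

```bash
python3 plan.py 554.5 6.3 120 112.7
```

```text
t 1.85 at [557.2  18.5 196.5] jaw -67.5 left [ -2.7 -12.2 -76.5] w 0.552 F [-0.  -0.7  1.1] q [ 0.14  0.42 -0.31  1.9   0.16  0.85 -1.44]
1 [5.3, 3.3, 38.2] [0.23, 0.15, -0.1]
2 [5.2, 3.5, 38.2] [0.23, 0.15, -0.1]
```

>>> {"api": "arm_command", "payload": {"targets": [{"delta_pos": [5,3,25],"rotation": [0.2,0.1,-0.1],"hand": 55},{"delta_pos": [5,3,25],"rotation": [0.2,0.1,-0.1],"hand": 55},{"delta_pos": [0,0,20],"rotation": [0,0,0],"hand": 55},{"delta_pos": [0,0,0],"rotation": [0,0,0],"hand": 55},{"delta_pos": [0,0,0],"rotation": [0,0,0],"hand": 55}]}}

```text
t: 2.35
eef_pos: [0.5539, 0.0007, 0.1249]
eef_rot: [0.831, -0.556, -0.0, 0.002]
contact_force: [0.2, -0.8, 0.2]
width: 0.551
```

```bash
python3 plan.py 554.5 6.3 77 112.7
```

```text
t 2.35 at [553.9   0.7 124.9] jaw -67.6 left [  0.6   5.6 -47.9] w 0.551 F [ 0.2 -0.8  0.2] q [ 0.13  0.51 -0.28  1.96  0.22  0.69 -1.45]
1 [-2.5, -1.4, 23.9] [0.1, -0.06, -0.16]
2 [-2.5, -1.4, 23.9] [0.1, -0.06, -0.16]
```

>>> {"api": "arm_command", "payload": {"targets": [{"delta_pos": [-2.5,-1.4,16],"rotation": [0,0,0],"hand": 55},{"delta_pos": [-2.5,-1.4,16],"rotation": [0,0,0],"hand": 55},{"delta_pos": [0,0,12],"rotation": [0,0,0],"hand": 55},{"delta_pos": [0,0,3],"rotation": [0,0,0],"hand": 55},{"delta_pos": [0,0,0],"rotation": [0,0,0],"hand": 55},{"delta_pos": [0,0,0],"rotation": [0,0,0],"hand": 55}]}}

```text
t: 2.95
eef_pos: [0.5578, 0.0029, 0.0825]
eef_rot: [0.829, -0.559, 0.004, -0.0]
contact_force: [0.6, -0.4, 0.1]
width: 0.545
```

```bash
python3 plan.py 554.5 6.3 77 112.7;python3 - <<'E'
from cell import env
from h import *
c=env.read_camera("wrist");cv2.imwrite('pics/w2.png',c['image'])
E
```

```text
t 2.95 at [557.8   2.9  82.5] jaw -67.9 left [-3.3  3.4 -5.5] w 0.545 F [ 0.6 -0.4  0.1] q [ 0.11  0.58 -0.25  1.98  0.25  0.6  -1.49]
1 [-4.4, 1.8, 5.4] [-0.29, -0.43, -0.61]
```

View pics/w2.png

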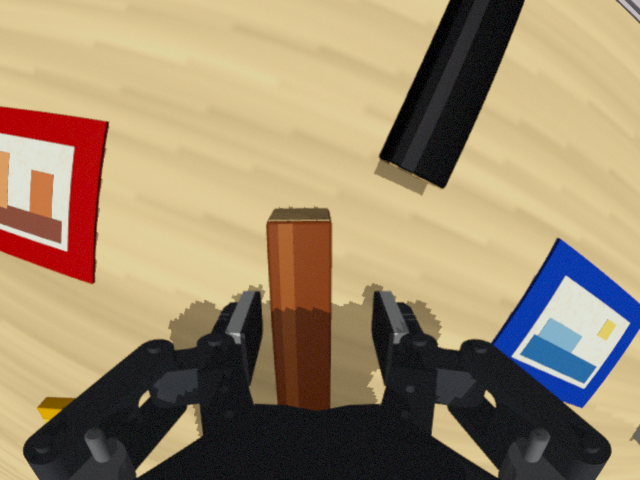

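The walnut is between the jaws, slightly left (x 300, against a jaw middle at about 317). That agrees with the 4 mm still to go. Correcting, then closing.

>>> {"api": "arm_command", "payload": {"targets": [{"delta_pos": [-4,2,5],"rotation": [-0.3,-0.4,-0.6],"hand": 55},{"delta_pos": [0,0,0],"rotation": [0,0,0],"hand": 55},{"delta_pos": [0,0,0],"rotation": [0,0,0],"hand": 0},{"delta_pos": [0,0,0],"rotation": [0,0,0],"hand": 0},{"delta_pos": [0,0,0],"rotation": [0,0,0],"hand": 0},{"delta_pos": [0,0,0],"rotation": [0,0,0],"hand": 0},{"delta_pos": [0,0,0],"rotation": [0,0,0],"hand": 0},{"delta_pos": [0,0,0],"rotation": [0,0,0],"hand": 0}], "squeeze": 30}}

```text
t: 3.8
eef_pos: [0.555, 0.0061, 0.0786]
eef_rot: [0.833, -0.554, 0.001, -0.001]
contact_force: [0.3, 0.0, -0.4]
width: 0.274
```

```bash
python3 plan.py 554.5 6.3 77 112.7
```

```text
t 3.8 at [555.    6.1  78.6] jaw -67.3 left [-0.5  0.2 -1.6] w 0.274 F [ 0.3  0.  -0.4] q [ 0.11  0.59 -0.25  1.98  0.25  0.6  -1.49]
1 [-0.4, 0.4, 1.6] [-0.11, -0.05, 0.04]
```

>>> {"api": "arm_command", "payload": {"targets": [{"delta_pos": [0,0,-25],"rotation": [0,0,0],"hand": 0},{"delta_pos": [0,0,-30],"rotation": [0,0,0],"hand": 0},{"delta_pos": [0,0,-25],"rotation": [0,0,0],"hand": 0}]}}

```text
t: 4.1
eef_pos: [0.5521, 0.0059, 0.1566]
eef_rot: [0.833, -0.554, -0.003, 0.002]
contact_force: [-0.1, 0.4, -0.4]
width: 0.275
```

```bash
python3 plan.py 648.5 -155.5 150 -5.2
```

```text
t 4.1 at [552.1   5.9 156.6] jaw -67.2 left [  96.4 -161.4   -6.6] w 0.275 F [-0.1  0.4 -0.4] q [ 0.15  0.47 -0.3   1.95  0.19  0.76 -1.44]
1 [23.3, -3.3, 0.7] [0.04, 0.05, -7.75]
2 [23.5, -0.1, 0.8] [0.04, 0.05, -7.75]
3 [23.3, 3.0, 0.8] [0.04, 0.05, -7.75]
4 [22.7, 6.2, 0.8] [0.04, 0.05, -7.75]
5 [21.6, 9.2, 0.8] [0.04, 0.05, -7.75]
6 [20.2, 12.0, 0.8] [0.04, 0.05, -7.75]
7 [18.4, 14.6, 0.8] [0.04, 0.05, -7.75]
8 [16.3, 17.0, 0.8] [0.04, 0.05, -7.75]
```

>>> {"api": "arm_command", "payload": {"targets": [{"delta_pos": [23,-3,0],"rotation": [0,0,-7.7],"hand": 0},{"delta_pos": [23,0,0],"rotation": [0,0,-7.7],"hand": 0},{"delta_pos": [23,3,0],"rotation": [0,0,-7.7],"hand": 0},{"delta_pos": [23,6,0],"rotation": [0,0,-7.7],"hand": 0},{"delta_pos": [22,9,0],"rotation": [0,0,-7.7],"hand": 0},{"delta_pos": [20,12,0],"rotation": [0,0,-7.7],"hand": 0},{"delta_pos": [18,15,0],"rotation": [0,0,-7.7],"hand": 0},{"delta_pos": [16,17,0],"rotation": [0,0,-7.7],"hand": 0},{"delta_pos": [0,0,0],"rotation": [0,0,0],"hand": 0},{"delta_pos": [0,0,0],"rotation": [0,0,0],"hand": 0}]}}

```text
t: 5.1
eef_pos: [0.6544, -0.159, 0.16]
eef_rot: [1.0, -0.026, -0.001, 0.0]
contact_force: [0.3, 1.0, -0.1]
width: 0.277
```

```bash
python3 plan.py 648.5 -155.5 110 -5.2
```

```text
t 5.1 at [ 654.4 -159.   160. ] jaw -3.0 left [ -5.9   3.5 -50. ] w 0.277 F [ 0.3  1.  -0.1] q [ 0.53  0.67 -0.53  1.64  0.4   0.95 -0.2 ]
1 [-3.0, -1.6, 25.0] [0.01, 0.05, 1.09]
2 [-3.1, -1.5, 25.0] [0.01, 0.05, 1.09]
```

>>> {"api": "arm_command", "payload": {"targets": [{"delta_pos": [-3,-1.5,17],"rotation": [0,0,1.1],"hand": 0},{"delta_pos": [-3,-1.5,17],"rotation": [0,0,1.1],"hand": 0},{"delta_pos": [0,0,16],"rotation": [0,0,0],"hand": 0},{"delta_pos": [0,0,0],"rotation": [0,0,0],"hand": 0},{"delta_pos": [0,0,0],"rotation": [0,0,0],"hand": 0},{"delta_pos": [0,0,0],"rotation": [0,0,0],"hand": 0}]}}

```text
t: 5.7
eef_pos: [0.6476, -0.151, 0.1092]
eef_rot: [0.999, -0.045, -0.001, -0.0]
contact_force: [-0.5, 0.0, -0.2]
width: 0.272
```

```bash
python3 plan.py 648.5 -155.5 79 -5.2
```

```text
t 5.7 at [ 647.6 -151.   109.2] jaw -5.2 left [  0.9  -4.5 -30.2] w 0.272 F [-0.5  0.  -0.2] q [ 0.5   0.71 -0.5   1.69  0.43  0.85 -0.27]
1 [1.4, 4.4, 30.2] [-0.0, 0.12, -0.01]
```

>>> {"api": "arm_command", "payload": {"targets": [{"delta_pos": [1,2.5,10],"rotation": [0,0,0],"hand": 0},{"delta_pos": [0,1,10],"rotation": [0,0,0],"hand": 0},{"delta_pos": [0,0,4],"rotation": [0,0,0],"hand": 0},{"delta_pos": [0,0,0],"rotation": [0,0,0],"hand": 0},{"delta_pos": [0,0,0],"rotation": [0,0,0],"hand": 0}]}}

```text
t: 6.2
eef_pos: [0.6493, -0.1553, 0.0845]
eef_rot: [0.999, -0.046, 0.0, 0.0]
contact_force: [0.2, -0.2, -0.2]
width: 0.271
```

```bash
python3 plan.py 648.5 -155.5 79 -5.2
```

```text
t 6.2 at [ 649.3 -155.3   84.5] jaw -5.2 left [-0.8 -0.2 -5.5] w 0.271 F [ 0.2 -0.2 -0.2] q [ 0.5   0.75 -0.48  1.69  0.45  0.81 -0.28]
1 [-0.8, 0.3, 5.5] [0.02, -0.03, -0.05]
```

>>> {"api": "arm_command", "payload": {"targets": [{"delta_pos": [-0.8,0.3,3],"rotation": [0,0,0],"hand": 0},{"delta_pos": [0,0,2],"rotation": [0,0,0],"hand": 0},{"delta_pos": [0,0,0],"rotation": [0,0,0],"hand": 0},{"delta_pos": [0,0,0],"rotation": [0,0,0],"hand": 0}]}}

```text
t: 6.6
eef_pos: [0.6487, -0.1555, 0.0796]
eef_rot: [0.999, -0.046, 0.001, 0.0]
contact_force: [0.3, -0.5, -1.1]
width: 0.274
```

```bash
python3 plan.py 648.5 -155.5 79 -5.2
```

```text
t 6.6 at [ 648.7 -155.5   79.6] jaw -5.2 left [-0.2 -0.  -0.6] w 0.274 F [ 0.3 -0.5 -1.1] q [ 0.5   0.75 -0.48  1.7   0.45  0.8  -0.28]
1 [-0.2, 0.0, 0.6] [0.02, -0.08, -0.05]
```

>>> {"api": "arm_command", "payload": {"targets": [{"delta_pos": [0,0,0.8],"rotation": [0,0,0],"hand": 0},{"delta_pos": [0,0,0],"rotation": [0,0,0],"hand": 0},{"delta_pos": [0,0,0],"rotation": [0,0,0],"hand": 45},{"delta_pos": [0,0,0],"rotation": [0,0,0],"hand": 45},{"delta_pos": [0,0,-5],"rotation": [0,0,0],"hand": 45},{"delta_pos": [0,0,-15],"rotation": [0,0,0],"hand": 45},{"delta_pos": [0,0,-30],"rotation": [0,0,0],"hand": 50},{"delta_pos": [0,0,-40],"rotation": [0,0,0],"hand": 55},{"delta_pos": [0,0,-25],"rotation": [0,0,0],"hand": 55}]}}

```text
t: 7.5
eef_pos: [0.6471, -0.155, 0.1974]
eef_rot: [0.999, -0.045, -0.002, -0.001]
contact_force: [-0.3, 0.3, -0.0]
width: 0.555
```

```bash
python3 plan.py 568.5 -314.5 140 103.3; python3 plan.py 568.5 -314.5 140 -76.7|head -0; python3 - <<'E'
from cell import env
from h import *
from wm import top
c=env.read_camera("top");pickle.dump(c,open('t1.pkl','wb'));cv2.imwrite('pics/t1.png',c['image'][120:380,140:560])
top(c,'blue',384,207,fish=False,rad=80)
vv,uu=np.mgrid[:480,:640];uv=np.c_[uu.ravel(),vv.ravel()]
p=env.read_camera("wrist");pickle.dump(p,open('w3.pkl','wb'));cv2.imwrite('pics/w3.png',p['image'])
E
```

```text
t 7.5 at [ 647.1 -155.   197.4] jaw -5.2 left [ -78.6 -159.5  -57.4] w 0.555 F [-0.3  0.3 -0. ] q [ 0.54  0.62 -0.55  1.63  0.36  1.   -0.21]
1 [-7.1, 18.4, 6.4] [0.01, 0.03, 7.95]
2 [-4.5, 19.3, 6.4] [0.01, 0.03, 7.95]
3 [-1.8, 19.7, 6.4] [0.01, 0.03, 7.95]
4 [1.0, 19.7, 6.4] [0.01, 0.03, 7.95]
5 [3.7, 19.4, 6.4] [0.01, 0.03, 7.95]
6 [6.3, 18.7, 6.4] [0.01, 0.03, 7.95]
7 [8.9, 17.7, 6.4] [0.01, 0.03, 7.95]
8 [11.2, 16.3, 6.4] [0.01, 0.03, 7.95]
9 [13.4, 14.6, 6.4] [0.01, 0.03, 7.95]
blue ztop 2.1 rect [ 584.6 -149.8   85.   108.4   78.6]Exception ignored on flushing sys.stdout:
BrokenPipeError: [Errno 32] Broken pipe
```

View pics/w3.png

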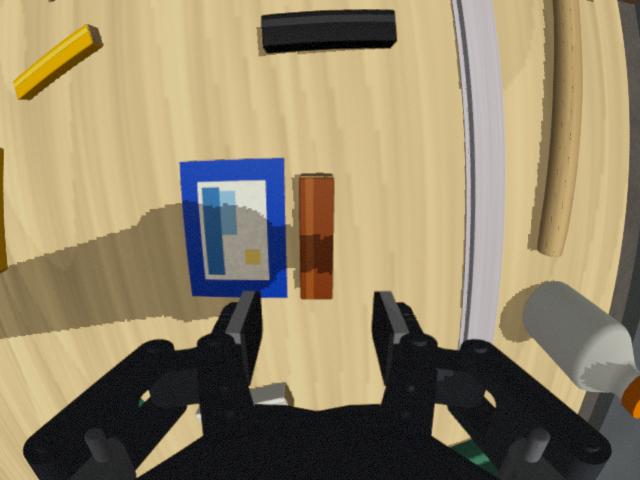

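Walnut now lies parallel, a bit clear of the blue print's far edge (316,236 against the print at 235,228). I'll measure that placing and move to the white.

>>> {"api": "arm_command", "payload": {"targets": [{"delta_pos": [-7,18,5],"rotation": [0,0,8],"hand": 55},{"delta_pos": [-4,19,6],"rotation": [0,0,8],"hand": 55},{"delta_pos": [-2,20,6],"rotation": [0,0,8],"hand": 55},{"delta_pos": [1,20,6],"rotation": [0,0,8],"hand": 55},{"delta_pos": [4,19,6],"rotation": [0,0,8],"hand": 55},{"delta_pos": [6,19,6],"rotation": [0,0,8],"hand": 55},{"delta_pos": [9,18,6],"rotation": [0,0,8],"hand": 55},{"delta_pos": [11,16,6],"rotation": [0,0,8],"hand": 55},{"delta_pos": [13,15,6],"rotation": [0,0,8],"hand": 55},{"delta_pos": [0,0,0],"rotation": [0,0,0],"hand": 55}]}}

```text
t: 8.6
eef_pos: [0.5616, -0.3153, 0.1475]
eef_rot: [0.766, -0.642, 0.001, -0.002]
contact_force: [-0.7, 0.3, -0.3]
width: 0.549
```

```bash
cat > chk.py <<'E'
from h import *
def rel(pr,b):
    """bar (x,y,a) in the print's frame: offset along its x, y, angle; target +-62,0,0"""
    yaw=(pr[2]-90+90)%180-90 if abs(pr[2])<=90 else 0
    yaw=((pr[2]-90)+90)%180-90
    t=np.radians(yaw);d=b[:2]-pr[:2];a=(b[2]-pr[2]+90)%180-90
    print('rel x %.1f y %.1f ang %.1f'%(d@[np.cos(t),np.sin(t)],d@[-np.sin(t),np.cos(t)],a))
E
python3 - <<'E'
from chk import *;from wm import top
c=pickle.load(open('w3.pkl','rb'));rel(top(c,'blue',235,166),top(c,'walnut',316,220,zexp=.023))
E
python3 - <<'E'
from cell import env
from h import *;from wm import top
for i in(1,):
    c=env.read_camera("wrist");pickle.dump(c,open('w4.pkl','wb'));cv2.imwrite('pics/w4.png',c['image'])
E
python3 plan.py 568.5 -314.5 110 103.3
```

```text
blue ztop 2.3 rect [ 588.1 -140.3   84.9   87.1   78.8]
walnut ztop 23.3 rect [ 650.1 -158.1   84.6   90.2   24. ]
rel x 63.3 y -12.2 ang -0.3
t 8.65 at [ 563.1 -313.3  148. ] jaw -79.7 left [  5.4  -1.2 -38. ] w 0.548 F [0.3 0.4 0.3] q [ 0.59  0.59 -0.21  1.74  0.15  0.83 -1.07]
1 [2.2, -4.9, 38.0] [-0.31, 0.12, -2.98]
```

View pics/w4.png

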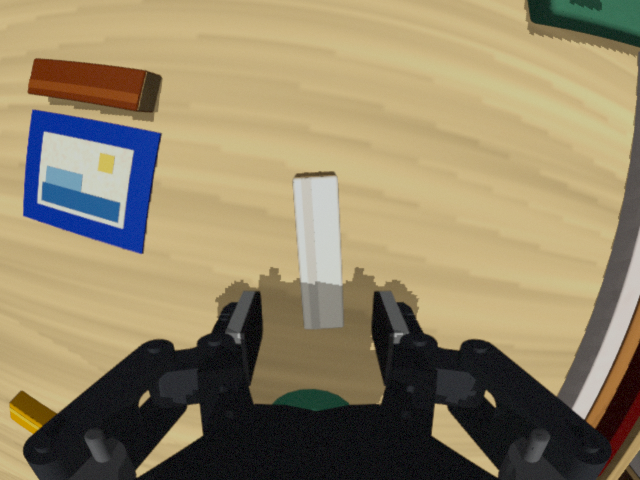

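White lies between the jaws (318,250); the tape is behind, clear of the fingers.

```bash
python3 - <<'E'
from chk import *;from wm import top
c=pickle.load(open('w4.pkl','rb'));top(c,'white',318,230)
rel(top(c,'blue',30,200),top(c,'walnut',90,86,zexp=.023))
c=pickle.load(open('t1.pkl','rb'))
cv2.imwrite('pics/t1.png',c['image'])
for v in (180,185,175,190):
  try: rel(top(c,'blue',384,207,fish=False,rad=80),top(c,'walnut',415,v,fish=False,rad=50,zexp=.023))
  except Exception as e: print(v,e)
E
python3 plan.py 568.5 -314.5 110 103.5
```

```text
white ztop 23.3 rect [ 568.8 -316.9   13.4   90.3   23.9]
blue ztop 2.2 rect [ 587.4 -149.7   84.8  103.8   78.9]
walnut ztop 23.2 rect [ 649.6 -160.3   84.8   93.2   24.2]
rel x 62.9 y -4.9 ang 0.0
blue ztop 2.1 rect [ 584.6 -149.8   85.   108.4   78.6]
walnut ztop 23.0 rect [ 647.6 -157.7   84.6   90.5   26.1]
rel x 63.4 y -2.4 ang -0.4
blue ztop 2.1 rect [ 584.6 -149.8   85.   108.4   78.6]
185 attempt to get argmax of an empty sequence
blue ztop 2.1 rect [ 584.6 -149.8   85.   108.4   78.6]
walnut ztop 23.0 rect [ 647.6 -157.7   84.6   90.5   26.1]
rel x 63.4 y -2.4 ang -0.4
blue ztop 2.1 rect [ 584.6 -149.8   85.   108.4   78.6]
190 attempt to get argmax of an empty sequence
t 8.65 at [ 563.1 -313.3  148. ] jaw -79.7 left [  5.4  -1.2 -38. ] w 0.548 F [0.3 0.4 0.3] q [ 0.59  0.59 -0.21  1.74  0.15  0.83 -1.07]
1 [2.2, -4.9, 38.0] [-0.31, 0.12, -3.18]
```

>>> {"api": "arm_command", "payload": {"targets": [{"delta_pos": [2,-2.5,18],"rotation": [0,0,-1.5],"hand": 55},{"delta_pos": [1,-2,18],"rotation": [0,0,-1.5],"hand": 55},{"delta_pos": [0,0,14],"rotation": [0,0,0],"hand": 55},{"delta_pos": [0,0,6],"rotation": [0,0,0],"hand": 55},{"delta_pos": [0,0,0],"rotation": [0,0,0],"hand": 55},{"delta_pos": [0,0,0],"rotation": [0,0,0],"hand": 55}]}}

```text
t: 9.25
eef_pos: [0.572, -0.3086, 0.0866]
eef_rot: [0.79, -0.613, -0.0, -0.005]
contact_force: [0.1, 0.8, 0.3]
width: 0.546
```

```bash
python3 plan.py 568.5 -316 78 103.5
```

```text
t 9.25 at [ 572.  -308.6   86.6] jaw -75.6 left [-3.5 -7.4 -8.6] w 0.546 F [0.1 0.8 0.3] q [ 0.58  0.68 -0.21  1.75  0.18  0.73 -1.04]
1 [6.3, 5.3, 8.5] [-0.46, 0.41, 0.92]
```

>>> {"api": "arm_command", "payload": {"targets": [{"delta_pos": [4,3,3],"rotation": [-0.4,0.4,0.9],"hand": 55},{"delta_pos": [2,2,3],"rotation": [0,0,0],"hand": 55},{"delta_pos": [0,0,2],"rotation": [0,0,0],"hand": 55},{"delta_pos": [0,0,0],"rotation": [0,0,0],"hand": 55},{"delta_pos": [0,0,0],"rotation": [0,0,0],"hand": 55}]}}

```text
t: 9.75
eef_pos: [0.569, -0.3171, 0.0796]
eef_rot: [0.785, -0.62, 0.002, -0.0]
contact_force: [0.8, 0.4, -0.3]
width: 0.549
```

```bash
python3 plan.py 568.5 -316 78 103.5
```

```text
t 9.75 at [ 569.  -317.1   79.6] jaw -76.6 left [-0.5  1.1 -1.6] w 0.549 F [ 0.8  0.4 -0.3] q [ 0.58  0.69 -0.2   1.75  0.19  0.72 -1.05]
1 [-1.2, 0.3, 1.6] [-0.14, -0.17, -0.08]
```

Good. Close and lift, then turn towards the near edge.

>>> {"api": "arm_command", "payload": {"targets": [{"delta_pos": [-1,0,1],"rotation": [0,0,0],"hand": 0},{"delta_pos": [0,0,0],"rotation": [0,0,0],"hand": 0},{"delta_pos": [0,0,0],"rotation": [0,0,0],"hand": 0},{"delta_pos": [0,0,0],"rotation": [0,0,0],"hand": 0},{"delta_pos": [0,0,0],"rotation": [0,0,0],"hand": 0},{"delta_pos": [0,0,0],"rotation": [0,0,0],"hand": 0},{"delta_pos": [0,0,-20],"rotation": [0,0,0],"hand": 0},{"delta_pos": [0,0,-30],"rotation": [0,0,0],"hand": 0},{"delta_pos": [0,0,-20],"rotation": [0,0,0],"hand": 0},{"delta_pos": [0,0,0],"rotation": [0,0,0],"hand": 0}]}}

```text
t: 10.75
eef_pos: [0.568, -0.3153, 0.1495]
eef_rot: [0.785, -0.619, 0.0, 0.0]
contact_force: [0.3, 0.8, -0.4]
width: 0.272
```

```bash
python3 plan.py 525 -142.5 140 -5.1
```

```text
t 10.75 at [ 568.  -315.3  149.5] jaw -76.6 left [-43.  172.8  -9.5] w 0.272 F [ 0.3  0.8 -0.4] q [ 0.6   0.6  -0.22  1.72  0.17  0.84 -1.03]
1 [-19.8, 0.2, 1.0] [0.0, -0.01, -7.94]
2 [-19.6, -2.5, 1.0] [0.0, -0.01, -7.94]
3 [-19.1, -5.2, 1.0] [0.0, -0.01, -7.94]
4 [-18.2, -7.8, 1.0] [0.0, -0.01, -7.94]
5 [-16.9, -10.3, 1.0] [0.0, -0.01, -7.94]
6 [-15.3, -12.5, 1.0] [0.0, -0.01, -7.94]
7 [-13.5, -14.5, 1.0] [0.0, -0.01, -7.94]
8 [-11.3, -16.2, 1.1] [0.0, -0.01, -7.94]
9 [-9.0, -17.6, 1.1] [0.0, -0.01, -7.94]
```

>>> {"api": "arm_command", "payload": {"targets": [{"delta_pos": [-20,0,0],"rotation": [0,0,-7.9],"hand": 0},{"delta_pos": [-20,-2,0],"rotation": [0,0,-7.9],"hand": 0},{"delta_pos": [-19,-5,0],"rotation": [0,0,-7.9],"hand": 0},{"delta_pos": [-18,-8,0],"rotation": [0,0,-7.9],"hand": 0},{"delta_pos": [-17,-10,0],"rotation": [0,0,-7.9],"hand": 0},{"delta_pos": [-15,-12,0],"rotation": [0,0,-7.9],"hand": 0},{"delta_pos": [-13,-15,0],"rotation": [0,0,-7.9],"hand": 0},{"delta_pos": [-11,-16,0],"rotation": [0,0,-7.9],"hand": 0},{"delta_pos": [-9,-16,0],"rotation": [0,0,-7.5],"hand": 0},{"delta_pos": [0,0,0],"rotation": [0,0,0],"hand": 0}]}}

```text
t: 11.75
eef_pos: [0.5151, -0.1392, 0.1395]
eef_rot: [1.0, -0.026, -0.005, -0.002]
contact_force: [-0.6, -0.3, -1.0]
width: 0.269
```

```bash
python3 plan.py 525 -142.5 100 -5.1
```

```text
t 11.75 at [ 515.1 -139.2  139.5] jaw -3.0 left [  9.9  -3.3 -39.5] w 0.269 F [-0.6 -0.3 -1. ] q [ 0.63  0.52 -0.57  1.99  0.4   0.76 -0.23]
1 [10.4, 2.9, 39.4] [-0.15, 0.59, 2.08]
```

>>> {"api": "arm_command", "payload": {"targets": [{"delta_pos": [3,1,12],"rotation": [-0.1,0.5,1],"hand": 0},{"delta_pos": [3,1,12],"rotation": [0,0,1],"hand": 0},{"delta_pos": [2,1,10],"rotation": [0,0,0],"hand": 0},{"delta_pos": [1,0,5],"rotation": [0,0,0],"hand": 0},{"delta_pos": [0,0,0],"rotation": [0,0,0],"hand": 0},{"delta_pos": [0,0,0],"rotation": [0,0,0],"hand": 0}]}}

```text
t: 12.35
eef_pos: [0.524, -0.1464, 0.0955]
eef_rot: [0.999, -0.05, -0.002, -0.0]
contact_force: [-0.3, -0.4, -0.6]
width: 0.276
```

```bash
python3 plan.py 525 -142.5 79 -5.1
```

```text
t 12.35 at [ 524.  -146.4   95.5] jaw -5.7 left [  1.    3.9 -16.5] w 0.276 F [-0.3 -0.4 -0.6] q [ 0.58  0.59 -0.51  1.99  0.45  0.68 -0.31]
1 [0.6, -3.9, 16.5] [-0.01, 0.25, -0.64]
```

>>> {"api": "arm_command", "payload": {"targets": [{"delta_pos": [0.5,-2.5,6],"rotation": [0,0.2,-0.6],"hand": 0},{"delta_pos": [0,-1,4],"rotation": [0,0,0],"hand": 0},{"delta_pos": [0,0,2],"rotation": [0,0,0],"hand": 0},{"delta_pos": [0,0,0],"rotation": [0,0,0],"hand": 0},{"delta_pos": [0,0,0],"rotation": [0,0,0],"hand": 0}]}}

```text
t: 12.85
eef_pos: [0.5254, -0.1426, 0.0834]
eef_rot: [0.999, -0.044, 0.001, 0.0]
contact_force: [-0.5, 0.4, -0.2]
width: 0.274
```

```bash
python3 plan.py 525 -142.5 79 -5.1
```

```text
t 12.85 at [ 525.4 -142.6   83.4] jaw -5.1 left [-0.4  0.1 -4.4] w 0.274 F [-0.5  0.4 -0.2] q [ 0.57  0.61 -0.5   2.    0.47  0.65 -0.32]
1 [-0.4, -0.1, 4.4] [0.01, -0.06, 0.01]
```

>>> {"api": "arm_command", "payload": {"targets": [{"delta_pos": [-0.4,0,2.5],"rotation": [0,0,0],"hand": 0},{"delta_pos": [0,0,1.5],"rotation": [0,0,0],"hand": 0},{"delta_pos": [0,0,0.5],"rotation": [0,0,0],"hand": 0},{"delta_pos": [0,0,0],"rotation": [0,0,0],"hand": 0},{"delta_pos": [0,0,0],"rotation": [0,0,0],"hand": 45},{"delta_pos": [0,0,0],"rotation": [0,0,0],"hand": 45},{"delta_pos": [0,0,-5],"rotation": [0,0,0],"hand": 45},{"delta_pos": [0,0,-20],"rotation": [0,0,0],"hand": 45},{"delta_pos": [0,0,-40],"rotation": [0,0,0],"hand": 60},{"delta_pos": [0,0,-45],"rotation": [0,0,0],"hand": 70}]}}

```text
t: 13.85
eef_pos: [0.5218, -0.1422, 0.1872]
eef_rot: [0.999, -0.044, -0.005, -0.001]
contact_force: [0.6, -0.8, 0.0]
width: 0.699
```

```bash
python3 plan.py 585 310.5 200 70
```

```text
t 13.85 at [ 521.8 -142.2  187.2] jaw -5.0 left [ 63.2 452.7  12.8] w 0.699 F [ 0.6 -0.8  0. ] q [ 0.66  0.46 -0.6   1.94  0.34  0.86 -0.21]
1 [2.1, -41.5, -1.1] [-0.05, 0.04, -6.82]
2 [7.0, -41.0, -1.1] [-0.05, 0.04, -6.82]
3 [11.8, -39.8, -1.1] [-0.05, 0.04, -6.82]
4 [16.5, -38.1, -1.2] [-0.05, 0.04, -6.82]
5 [20.9, -35.9, -1.2] [-0.05, 0.04, -6.82]
6 [25.0, -33.2, -1.2] [-0.05, 0.04, -6.82]
7 [28.8, -30.0, -1.2] [-0.05, 0.04, -6.82]
8 [32.1, -26.3, -1.2] [-0.05, 0.04, -6.82]
9 [35.0, -22.3, -1.2] [-0.05, 0.04, -6.82]
10 [37.4, -18.0, -1.2] [-0.05, 0.04, -6.82]
11 [39.3, -13.4, -1.2] [-0.05, 0.04, -6.82]
```

>>> {"api": "arm_command", "payload": {"targets": [{"delta_pos": [2,-41,-1],"rotation": [0,0,-6.8],"hand": 70},{"delta_pos": [7,-41,-1],"rotation": [0,0,-6.8],"hand": 70},{"delta_pos": [12,-40,-1],"rotation": [0,0,-6.8],"hand": 70},{"delta_pos": [16,-38,-1],"rotation": [0,0,-6.8],"hand": 70},{"delta_pos": [21,-36,-1],"rotation": [0,0,-6.8],"hand": 70},{"delta_pos": [25,-33,-1],"rotation": [0,0,-6.8],"hand": 70},{"delta_pos": [29,-30,-1],"rotation": [0,0,-6.8],"hand": 70},{"delta_pos": [32,-26,-1],"rotation": [0,0,-6.8],"hand": 70},{"delta_pos": [35,-22,-1],"rotation": [0,0,-6.8],"hand": 70},{"delta_pos": [20,-10,0],"rotation": [0,0,-5],"hand": 70}]}}

```text
t: 14.85
eef_pos: [0.5794, 0.2567, 0.2081]
eef_rot: [0.853, 0.522, 0.003, 0.005]
contact_force: [0.9, -0.6, -0.2]
width: 0.696
```

```bash
python3 plan.py 585 310.5 160 84.8; python3 - <<'E'
from cell import env
from chk import *;from wm import top
c=env.read_camera("top");pickle.dump(c,open('t2.pkl','wb'));cv2.imwrite('pics/t2.png',c['image'])
b=top(c,'blue',384,207,fish=False,rad=80)
rel(b,top(c,'walnut',415,180,fish=False,rad=50,zexp=.023));rel(b,top(c,'white',405,248,fish=False,rad=50,zexp=.023))
E
```

```text
t 14.85 at [579.4 256.7 208.1] jaw 62.9 left [  5.6  53.8 -48.1] w 0.696 F [ 0.9 -0.6 -0.2] q [ 0.11  0.66 -0.88  1.7   0.58  1.06  0.14]
1 [16.8, -6.7, 16.0] [0.21, 0.02, -7.29]
2 [17.5, -4.4, 16.0] [0.21, 0.02, -7.29]
3 [17.9, -2.1, 16.0] [0.21, 0.02, -7.29]Traceback (most recent call last):
  File "<stdin>", line 4, in <module>
  File "wm.py", line 13, in top
    m=(L==np.bincount(l).argmax())&ok;h=np.percentile(P[m][:,2],75) if zexp is None else zexp
          ~~~~~~~~~~~~~~~~~~~~~^^
ValueError: attempt to get argmax of an empty sequence
```

View pics/t2.png

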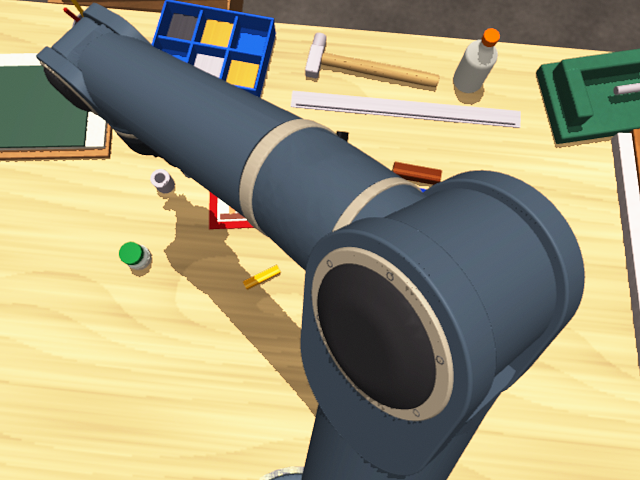

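The arm hides the blue print here, but the walnut is still visible at (416,173) and the weight at (162,180). Continuing to the weight.

>>> {"api": "arm_command", "payload": {"targets": [{"delta_pos": [16,-6,16],"rotation": [0.2,0,-7.2],"hand": 70},{"delta_pos": [17,-4,16],"rotation": [0.2,0,-7.2],"hand": 70},{"delta_pos": [17,-2,12],"rotation": [0,0,-7],"hand": 70},{"delta_pos": [0,0,0],"rotation": [0,0,0],"hand": 70},{"delta_pos": [0,0,0],"rotation": [0,0,0],"hand": 70}]}}

```text
t: 15.4
eef_pos: [0.585, 0.314, 0.1647]
eef_rot: [0.735, 0.678, 0.003, 0.001]
contact_force: [0.4, 0.6, -0.0]
width: 0.697
```

```bash
python3 - <<'E'
from cell import env
from h import *
c=env.read_camera("wrist");pickle.dump(c,open('w5.pkl','wb'))
vv,uu=np.mgrid[:480,:640];uv=np.c_[uu.ravel(),vv.ravel()];P=depthpts(c,uv,True);m=(c['z_map'].ravel()>0)&(abs(P[:,2]-.0393)<.004)&(np.hypot(P[:,0]-.585,P[:,1]-.311)<.04)
print(m.sum(),P[m].mean(0),rect(onplane(c,uv[m],.0393,True)))
cv2.imwrite('pics/w5.png',c['image'])
E
python3 plan.py 585 310.5 95 84.8
```

```text
2976 [0.58371834 0.31089493 0.03926491] [584.  310.7 -26.4  35.7  35.2]
t 15.45 at [584.9 313.9 164.8] jaw 85.4 left [  0.1  -3.4 -69.8] w 0.698 F [-0.1  0.5  0.2] q [ 0.03  0.78 -0.92  1.65  0.7   1.06  0.39]
1 [-1.8, 0.0, 34.9] [0.15, -0.07, 0.28]
2 [-1.7, 0.1, 34.9] [0.15, -0.07, 0.28]
```

View pics/w5.png

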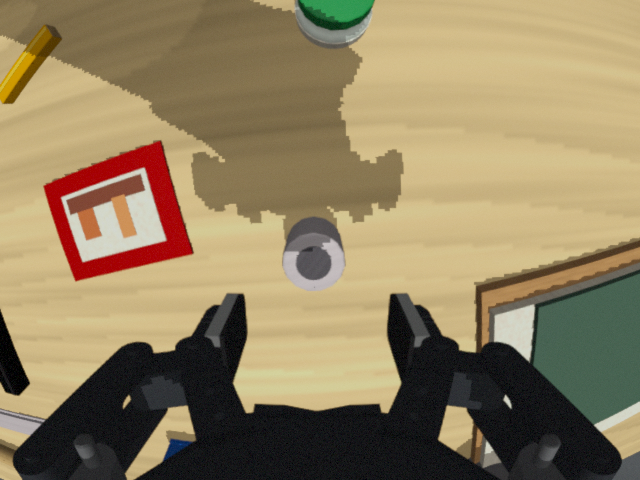

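The weight with its dark dot is centred between the jaws at (314,258), and the jar is well away. Descending.

>>> {"api": "arm_command", "payload": {"targets": [{"delta_pos": [-2,0,20],"rotation": [0.1,0,0.4],"hand": 70},{"delta_pos": [-1,0,22],"rotation": [0,0,0],"hand": 70},{"delta_pos": [0,0,18],"rotation": [0,0,0],"hand": 70},{"delta_pos": [0,0,12],"rotation": [0,0,0],"hand": 70},{"delta_pos": [0,0,5],"rotation": [0,0,0],"hand": 70},{"delta_pos": [0,0,0],"rotation": [0,0,0],"hand": 70},{"delta_pos": [0,0,0],"rotation": [0,0,0],"hand": 70}]}}

```text
t: 16.15
eef_pos: [0.5874, 0.3059, 0.0849]
eef_rot: [0.741, 0.671, 0.003, 0.003]
contact_force: [-0.8, -0.4, -0.1]
width: 0.7
```

```bash
python3 plan.py 584.5 310.8 85 84.8
```

```text
t 16.15 at [587.4 305.9  84.9] jaw 84.3 left [-2.9  4.9  0.1] w 0.7 F [-0.8 -0.4 -0.1] q [ 0.01  0.86 -0.84  1.7   0.78  0.95  0.32]
1 [4.6, -3.4, -0.2] [0.46, 0.03, -0.5]
```

>>> {"api": "arm_command", "payload": {"targets": [{"delta_pos": [4,-3,0],"rotation": [0.4,0,-0.5],"hand": 70},{"delta_pos": [0,0,0],"rotation": [0,0,0],"hand": 70},{"delta_pos": [0,0,0],"rotation": [0,0,0],"hand": 0},{"delta_pos": [0,0,0],"rotation": [0,0,0],"hand": 0},{"delta_pos": [0,0,0],"rotation": [0,0,0],"hand": 0},{"delta_pos": [0,0,0],"rotation": [0,0,0],"hand": 0},{"delta_pos": [0,0,0],"rotation": [0,0,0],"hand": 0},{"delta_pos": [0,0,0],"rotation": [0,0,0],"hand": 0}], "squeeze": 60}}

```text
t: 16.95
eef_pos: [0.5852, 0.312, 0.0875]
eef_rot: [0.738, 0.675, 0.002, 0.0]
contact_force: [0.3, -0.1, -1.3]
width: 0.402
```

```bash
python3 plan.py 584.5 310.8 85 84.8|head -1
```

```text
t 16.95 at [585.2 312.   87.5] jaw 84.9 left [-0.7 -1.2 -2.5] w 0.402 F [ 0.3 -0.1 -1.3] q [ 0.    0.86 -0.85  1.69  0.78  0.95  0.33]
```

>>> {"api": "arm_command", "payload": {"targets": [{"delta_pos": [0,0,-20],"rotation": [0,0,0],"hand": 0},{"delta_pos": [0,0,-30],"rotation": [0,0,0],"hand": 0},{"delta_pos": [0,0,-30],"rotation": [0,0,0],"hand": 0},{"delta_pos": [0,0,-20],"rotation": [0,0,0],"hand": 0}]}}

```text
t: 17.35
eef_pos: [0.5829, 0.3097, 0.1889]
eef_rot: [0.738, 0.675, -0.003, -0.0]
contact_force: [0.4, 1.4, -2.5]
width: 0.398
```

```bash
python3 plan.py 586.5 -149.8 180 84.8 | cut -c1-170
```

```text
t 17.35 at [582.9 309.7 188.9] jaw 84.9 left [   3.6 -459.5   -8.9] w 0.398 F [ 0.4  1.4 -2.5] q [ 0.05  0.75 -0.94  1.64  0.66  1.11  0.41]
1 [-41.6, 4.0, 1.0] [-0.02, 0.02, 0.01]
2 [-41.6, 4.0, 0.9] [-0.02, 0.02, 0.01]
3 [-41.6, 4.0, 0.9] [-0.02, 0.02, 0.01]
4 [-41.6, 4.1, 0.9] [-0.02, 0.02, 0.01]
5 [-41.6, 4.1, 0.9] [-0.02, 0.02, 0.01]
6 [-41.6, 4.1, 0.9] [-0.02, 0.02, 0.01]
7 [-41.6, 4.1, 0.9] [-0.02, 0.02, 0.01]
8 [-41.6, 4.1, 0.9] [-0.02, 0.02, 0.01]
9 [-41.6, 4.1, 0.8] [-0.02, 0.02, 0.01]
10 [-41.6, 4.1, 0.8] [-0.02, 0.02, 0.01]
11 [-41.6, 4.1, 0.8] [-0.02, 0.02, 0.01]
```

>>> {"api": "arm_command", "payload": {"targets": [{"delta_pos": [-25,2,1],"rotation": [0,0,0],"hand": 0},{"delta_pos": [-42,4,1],"rotation": [0,0,0],"hand": 0},{"delta_pos": [-42,4,1],"rotation": [0,0,0],"hand": 0},{"delta_pos": [-42,4,1],"rotation": [0,0,0],"hand": 0},{"delta_pos": [-42,4,1],"rotation": [0,0,0],"hand": 0},{"delta_pos": [-42,4,1],"rotation": [0,0,0],"hand": 0},{"delta_pos": [-42,4,1],"rotation": [0,0,0],"hand": 0},{"delta_pos": [-42,4,1],"rotation": [0,0,0],"hand": 0},{"delta_pos": [-42,4,1],"rotation": [0,0,0],"hand": 0},{"delta_pos": [-42,4,1],"rotation": [0,0,0],"hand": 0}]}}

```text
t: 18.35
eef_pos: [0.5866, -0.0985, 0.1946]
eef_rot: [0.732, 0.681, 0.005, 0.002]
contact_force: [0.5, 1.0, -3.7]
width: 0.4
```

```bash
python3 plan.py 586.5 -149.8 160 84.8 
```

```text
t 18.35 at [586.6 -98.5 194.6] jaw 85.9 left [ -0.1 -51.3 -34.6] w 0.4 F [ 0.5  1.  -3.7] q [ 0.8   0.67 -1.    1.8   0.65  1.03  1.04]
1 [-25.7, 1.6, 17.2] [0.3, -0.15, 0.55]
2 [-25.6, 2.0, 17.3] [0.3, -0.15, 0.55]
```

Take a wrist picture of the blue print with both bars while above it.

>>> {"api": "arm_command", "payload": {"targets": [{"delta_pos": [-20,1,10],"rotation": [0.3,-0.1,0.5],"hand": 0},{"delta_pos": [-18,1,10],"rotation": [0.3,-0.1,0.5],"hand": 0},{"delta_pos": [-8,0,8],"rotation": [0,0,0],"hand": 0},{"delta_pos": [0,0,0],"rotation": [0,0,0],"hand": 0},{"delta_pos": [0,0,0],"rotation": [0,0,0],"hand": 0},{"delta_pos": [0,0,0],"rotation": [0,0,0],"hand": 0}]}}

```text
t: 18.95
eef_pos: [0.5843, -0.1501, 0.1665]
eef_rot: [0.74, 0.673, -0.0, -0.0]
contact_force: [-0.1, -0.9, -2.9]
width: 0.402
```

```bash
python3 plan.py 586.5 -149.8 110 84.8; python3 - <<'E'
from cell import env
from h import *
c=env.read_camera("wrist");pickle.dump(c,open('w6.pkl','wb'));cv2.imwrite('pics/w6.png',c['image'])
E
```

```text
t 18.95 at [ 584.3 -150.1  166.5] jaw 84.5 left [  2.2   0.3 -56.5] w 0.402 F [-0.1 -0.9 -2.9] q [ 0.85  0.71 -0.96  1.8   0.69  1.01  1.08]
1 [0.2, 1.1, 28.2] [-0.02, 0.0, -0.14]
2 [0.2, 1.1, 28.2] [-0.02, 0.0, -0.14]
```

View pics/w6.png

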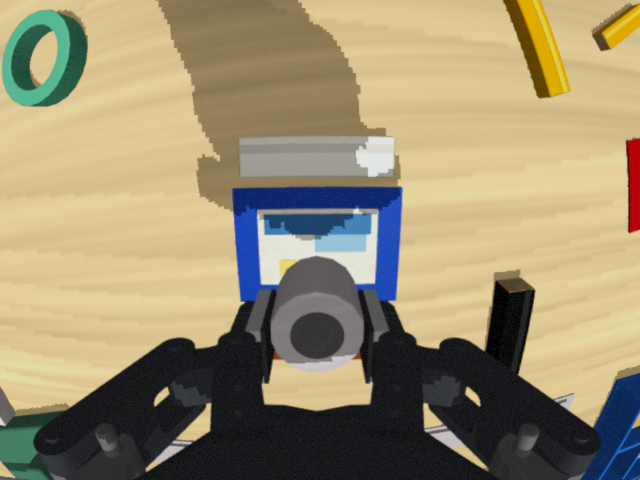

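White lies parallel and centred before the near edge (316,157). The weight hangs over the print. Lowering.

>>> {"api": "arm_command", "payload": {"targets": [{"delta_pos": [0,1,18],"rotation": [0,0,0],"hand": 0},{"delta_pos": [0,1,20],"rotation": [0,0,0],"hand": 0},{"delta_pos": [0,0,14],"rotation": [0,0,0],"hand": 0},{"delta_pos": [0,0,8],"rotation": [0,0,0],"hand": 0},{"delta_pos": [0,0,0],"rotation": [0,0,0],"hand": 0},{"delta_pos": [0,0,0],"rotation": [0,0,0],"hand": 0}]}}

```text
t: 19.6
eef_pos: [0.5874, -0.1449, 0.1026]
eef_rot: [0.737, 0.675, 0.001, -0.0]
contact_force: [0.3, 0.7, -2.8]
width: 0.398
```

```bash
python3 plan.py 586.5 -149.8 91 84.8
```

```text
t 19.6 at [ 587.4 -144.9  102.6] jaw 85.0 left [ -0.9  -4.9 -11.6] w 0.398 F [ 0.3  0.7 -2.8] q [ 0.79  0.79 -0.9   1.83  0.77  0.92  1.02]
1 [-4.9, -0.5, 11.6] [0.05, -0.11, 0.17]
```

>>> {"api": "arm_command", "payload": {"targets": [{"delta_pos": [-3,-0.5,4],"rotation": [0,0,0.2],"hand": 0},{"delta_pos": [-1,0,3],"rotation": [0,0,0],"hand": 0},{"delta_pos": [0,0,1],"rotation": [0,0,0],"hand": 0},{"delta_pos": [0,0,0],"rotation": [0,0,0],"hand": 0},{"delta_pos": [0,0,0],"rotation": [0,0,0],"hand": 0}]}}

```text
t: 20.1
eef_pos: [0.5875, -0.1498, 0.0958]
eef_rot: [0.739, 0.674, 0.002, 0.001]
contact_force: [0.4, -0.4, -2.8]
width: 0.396
```

```bash
python3 plan.py 586.5 -149.8 91 84.8
```

```text
t 20.1 at [ 587.5 -149.8   95.8] jaw 84.7 left [-1.   0.  -4.8] w 0.396 F [ 0.4 -0.4 -2.8] q [ 0.79  0.8  -0.89  1.83  0.78  0.9   1.01]
1 [-0.1, -1.0, 4.8] [0.25, -0.07, -0.11]
```

>>> {"api": "arm_command", "payload": {"targets": [{"delta_pos": [0,-0.8,2],"rotation": [0.2,0,0],"hand": 0},{"delta_pos": [0,0,1.5],"rotation": [0,0,0],"hand": 0},{"delta_pos": [0,0,1],"rotation": [0,0,0],"hand": 0},{"delta_pos": [0,0,0],"rotation": [0,0,0],"hand": 0},{"delta_pos": [0,0,0],"rotation": [0,0,0],"hand": 0}]}}

```text
t: 20.6
eef_pos: [0.5869, -0.1496, 0.0913]
eef_rot: [0.739, 0.674, 0.001, 0.0]
contact_force: [0.4, 1.0, -2.9]
width: 0.399
```

```bash
python3 plan.py 586.5 -149.8 90.5 84.8
```

```text
t 20.6 at [ 586.9 -149.6   91.3] jaw 84.7 left [-0.4 -0.2 -0.8] w 0.399 F [ 0.4  1.  -2.9] q [ 0.79  0.8  -0.88  1.83  0.79  0.9   1.01]
1 [-0.2, -0.3, 0.8] [0.07, -0.07, -0.11]
```

>>> {"api": "arm_command", "payload": {"targets": [{"delta_pos": [0,0,1],"rotation": [0,0,0],"hand": 0},{"delta_pos": [0,0,0.5],"rotation": [0,0,0],"hand": 0},{"delta_pos": [0,0,0],"rotation": [0,0,0],"hand": 0},{"delta_pos": [0,0,0],"rotation": [0,0,0],"hand": 60},{"delta_pos": [0,0,0],"rotation": [0,0,0],"hand": 60},{"delta_pos": [0,0,0],"rotation": [0,0,0],"hand": 60},{"delta_pos": [0,0,-8],"rotation": [0,0,0],"hand": 60},{"delta_pos": [0,0,-25],"rotation": [0,0,0],"hand": 60},{"delta_pos": [0,0,-40],"rotation": [0,0,0],"hand": 60},{"delta_pos": [0,0,-30],"rotation": [0,0,0],"hand": 55}]}}

```text
t: 21.6
eef_pos: [0.5858, -0.1492, 0.1945]
eef_rot: [0.739, 0.674, -0.0, -0.002]
contact_force: [0.5, 0.1, 0.8]
width: 0.554
```

```bash
python3 plan.py 671 -11 160 88.2
```

```text
t 21.6 at [ 585.8 -149.2  194.5] jaw 84.8 left [ 85.2 138.2 -34.5] w 0.554 F [0.5 0.1 0.8] q [ 0.86  0.69 -0.99  1.77  0.65  1.06  1.11]
1 [36.3, 18.1, 8.7] [-0.06, -0.04, -0.85]
2 [36.0, 18.6, 8.6] [-0.06, -0.04, -0.85]
3 [35.8, 19.2, 8.6] [-0.06, -0.04, -0.85]
4 [35.5, 19.7, 8.6] [-0.06, -0.04, -0.85]
```

>>> {"api": "arm_command", "payload": {"targets": [{"delta_pos": [25,13,4],"rotation": [0,0,-0.8],"hand": 55},{"delta_pos": [35,18,6],"rotation": [0,0,-0.8],"hand": 55},{"delta_pos": [35,18,6],"rotation": [0,0,-0.8],"hand": 55},{"delta_pos": [30,16,5],"rotation": [0,0,-0.8],"hand": 55},{"delta_pos": [15,8,0],"rotation": [0,0,0],"hand": 55},{"delta_pos": [0,0,0],"rotation": [0,0,0],"hand": 55},{"delta_pos": [0,0,0],"rotation": [0,0,0],"hand": 55}], "squeeze": 30}}

```text
t: 22.3
eef_pos: [0.6744, -0.0118, 0.184]
eef_rot: [0.721, 0.693, 0.004, 0.004]
contact_force: [0.9, -0.4, -0.1]
width: 0.548
```

```bash
python3 plan.py 671 -11 110 88.2; python3 - <<'E'
from cell import env
from chk import *;from wm import top
c=env.read_camera("wrist");pickle.dump(c,open('w7.pkl','wb'));cv2.imwrite('pics/w7.png',c['image'])
E
```

```text
t 22.3 at [674.4 -11.8 184. ] jaw 87.8 left [ -3.4   0.8 -74. ] w 0.548 F [ 0.9 -0.4 -0.1] q [ 0.55  0.78 -0.95  1.61  0.7   1.11  0.95]
1 [0.3, -2.1, 37.0] [0.32, -0.03, -0.21]
2 [0.3, -1.9, 37.0] [0.32, -0.03, -0.21]
```

View pics/w7.png

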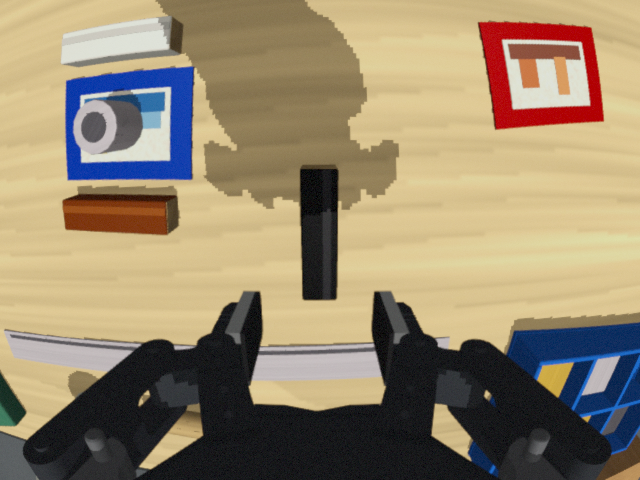

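The blue set looks right: white, weight on the print, walnut. Black is centred between the jaws (319,233). Descending.

>>> {"api": "arm_command", "payload": {"targets": [{"delta_pos": [0,-1,18],"rotation": [0.3,0,-0.2],"hand": 55},{"delta_pos": [0,-1,22],"rotation": [0.2,0,0],"hand": 55},{"delta_pos": [0,0,22],"rotation": [0,0,0],"hand": 55},{"delta_pos": [0,0,18],"rotation": [0,0,0],"hand": 55},{"delta_pos": [0,0,10],"rotation": [0,0,0],"hand": 55},{"delta_pos": [0,0,4],"rotation": [0,0,0],"hand": 55},{"delta_pos": [0,0,0],"rotation": [0,0,0],"hand": 55},{"delta_pos": [0,0,0],"rotation": [0,0,0],"hand": 55}]}}

```text
t: 23.15
eef_pos: [0.6694, -0.0203, 0.079]
eef_rot: [0.723, 0.691, -0.003, -0.001]
contact_force: [0.0, -0.5, 1.0]
width: 0.55
```

```bash
python3 - <<'E'
from wm import *
c=pickle.load(open('w7.pkl','rb'));top(c,'black',319,220)
from chk import rel
b=top(c,'blue',70,150);rel(b,top(c,'walnut',115,210,zexp=.023));rel(b,top(c,'white',115,40,zexp=.023));top(c,'red',490,80)
E
python3 plan.py 671 -11 78 88.2
```

```text
black ztop 23.3 rect [671.2 -11.6  -1.9  89.6  23.7]
blue ztop 2.3 rect [ 586.3 -155.1   85.   100.3   78.8]
walnut ztop 23.3 rect [ 649.2 -157.2   84.7   92.7   25.2]
rel x 62.8 y 3.4 ang -0.3
white ztop 23.3 rect [ 527.  -145.2   84.8   92.5   25.1]
rel x -59.9 y 4.7 ang -0.2
red ztop 2.2 rect [554.3 166.  -82.  109.5  78.7]
t 23.15 at [669.4 -20.3  79. ] jaw 87.5 left [ 1.6  9.3 -1. ] w 0.55 F [ 0.  -0.5  1. ] q [ 0.52  0.89 -0.86  1.67  0.8   0.97  0.89]
1 [9.4, 1.2, 1.0] [-0.27, 0.19, -0.73]
```

>>> {"api": "arm_command", "payload": {"targets": [{"delta_pos": [5,1,0],"rotation": [-0.2,0.2,-0.7],"hand": 55},{"delta_pos": [3,0,0],"rotation": [0,0,0],"hand": 55},{"delta_pos": [0,0,0],"rotation": [0,0,0],"hand": 55},{"delta_pos": [0,0,0],"rotation": [0,0,0],"hand": 55}]}}

```text
t: 23.55
eef_pos: [0.6724, -0.0107, 0.082]
eef_rot: [0.718, 0.696, 0.002, 0.001]
contact_force: [0.8, -0.5, -0.1]
width: 0.55
```

```bash
python3 plan.py 671 -11.3 78 88.2
```

```text
t 23.55 at [672.4 -10.7  82. ] jaw 88.3 left [-1.4 -0.6 -4. ] w 0.55 F [ 0.8 -0.5 -0.1] q [ 0.51  0.89 -0.87  1.67  0.8   0.97  0.89]
1 [-0.7, -1.4, 4.0] [0.24, -0.08, 0.06]
```

>>> {"api": "arm_command", "payload": {"targets": [{"delta_pos": [-0.6,-1.3,2.5],"rotation": [0.2,0,0],"hand": 55},{"delta_pos": [0,0,1.5],"rotation": [0,0,0],"hand": 55},{"delta_pos": [0,0,0],"rotation": [0,0,0],"hand": 55},{"delta_pos": [0,0,0],"rotation": [0,0,0],"hand": 0},{"delta_pos": [0,0,0],"rotation": [0,0,0],"hand": 0},{"delta_pos": [0,0,0],"rotation": [0,0,0],"hand": 0},{"delta_pos": [0,0,0],"rotation": [0,0,0],"hand": 0},{"delta_pos": [0,0,0],"rotation": [0,0,0],"hand": 0},{"delta_pos": [0,0,0],"rotation": [0,0,0],"hand": 0}]}}

```text
t: 24.45
eef_pos: [0.6712, -0.0115, 0.0781]
eef_rot: [0.718, 0.696, 0.001, 0.0]
contact_force: [-0.5, 0.2, 0.1]
width: 0.276
```

```bash
python3 plan.py 671 -11.3 78 88.2
```

```text
t 24.45 at [671.2 -11.5  78.1] jaw 88.2 left [-0.2  0.2 -0.1] w 0.276 F [-0.5  0.2  0.1] q [ 0.51  0.89 -0.86  1.67  0.8   0.97  0.89]
1 [0.2, -0.2, 0.1] [0.06, -0.06, 0.04]
```

>>> {"api": "arm_command", "payload": {"targets": [{"delta_pos": [0,0,-20],"rotation": [0,0,0],"hand": 0},{"delta_pos": [0,0,-30],"rotation": [0,0,0],"hand": 0},{"delta_pos": [0,0,-20],"rotation": [0,0,0],"hand": 0}]}}

```text
t: 24.75
eef_pos: [0.6694, -0.0118, 0.1489]
eef_rot: [0.718, 0.696, -0.002, -0.002]
contact_force: [0.3, -0.5, -0.6]
width: 0.273
```

```bash
python3 plan.py 615.7 176.1 140 8
```

```text
t 24.75 at [669.4 -11.8 148.9] jaw 88.3 left [-53.7 187.9  -8.9] w 0.273 F [ 0.3 -0.5 -0.6] q [ 0.54  0.82 -0.93  1.64  0.72  1.07  0.94]
1 [16.9, -5.4, 0.9] [-0.03, 0.02, 7.3]
2 [16.1, -7.5, 0.9] [-0.03, 0.02, 7.3]
3 [15.0, -9.5, 0.9] [-0.03, 0.02, 7.3]
4 [13.7, -11.3, 0.9] [-0.03, 0.02, 7.3]
5 [12.1, -13.0, 0.9] [-0.03, 0.02, 7.3]
6 [10.4, -14.4, 0.9] [-0.03, 0.02, 7.3]
7 [8.5, -15.6, 0.8] [-0.03, 0.02, 7.3]
8 [6.4, -16.6, 0.8] [-0.03, 0.02, 7.3]
9 [4.3, -17.2, 0.8] [-0.03, 0.02, 7.3]
10 [2.1, -17.6, 0.8] [-0.03, 0.02, 7.3]
11 [-0.2, -17.8, 0.8] [-0.03, 0.02, 7.3]
```

>>> {"api": "arm_command", "payload": {"targets": [{"delta_pos": [17,-5,0],"rotation": [0,0,7.3],"hand": 0},{"delta_pos": [16,-7,0],"rotation": [0,0,7.3],"hand": 0},{"delta_pos": [15,-9,0],"rotation": [0,0,7.3],"hand": 0},{"delta_pos": [14,-11,0],"rotation": [0,0,7.3],"hand": 0},{"delta_pos": [12,-13,0],"rotation": [0,0,7.3],"hand": 0},{"delta_pos": [10,-14,0],"rotation": [0,0,7.3],"hand": 0},{"delta_pos": [8,-16,0],"rotation": [0,0,7.3],"hand": 0},{"delta_pos": [6,-17,0],"rotation": [0,0,7.3],"hand": 0},{"delta_pos": [4,-17,0],"rotation": [0,0,7.3],"hand": 0},{"delta_pos": [2,-16,0],"rotation": [0,0,6],"hand": 0}]}}

```text
t: 25.75
eef_pos: [0.6285, 0.164, 0.1696]
eef_rot: [0.993, 0.117, 0.008, -0.002]
contact_force: [0.0, 0.2, -0.3]
width: 0.274
```

```bash
python3 plan.py 615.7 176.1 120 8
```

```text
t 25.75 at [628.5 164.  169.6] jaw 13.4 left [-12.8  12.1 -49.6] w 0.274 F [ 0.   0.2 -0.3] q [ 0.13  0.65 -0.66  1.7   0.48  0.94 -0.47]
1 [-5.2, -7.3, 24.8] [-0.1, -0.46, 2.69]
2 [-5.4, -7.1, 24.8] [-0.1, -0.46, 2.69]
```

>>> {"api": "arm_command", "payload": {"targets": [{"delta_pos": [-4,-4,15],"rotation": [-0.1,-0.5,2.6],"hand": 0},{"delta_pos": [-4,-4,16],"rotation": [0,-0.4,2.4],"hand": 0},{"delta_pos": [-2,-2,14],"rotation": [0,0,0],"hand": 0},{"delta_pos": [0,0,5],"rotation": [0,0,0],"hand": 0},{"delta_pos": [0,0,0],"rotation": [0,0,0],"hand": 0},{"delta_pos": [0,0,0],"rotation": [0,0,0],"hand": 0}]}}

```text
t: 26.35
eef_pos: [0.617, 0.1795, 0.1262]
eef_rot: [0.997, 0.076, 0.005, -0.004]
contact_force: [0.4, -0.8, 0.3]
width: 0.273
```

```bash
python3 plan.py 615.7 176.1 88 8
```

```text
t 26.35 at [617.  179.5 126.2] jaw 8.7 left [ -1.3  -3.4 -38.2] w 0.273 F [ 0.4 -0.8  0.3] q [ 0.08  0.69 -0.61  1.74  0.5   0.86 -0.6 ]
1 [-2.2, 3.4, 38.1] [-0.36, -0.55, 0.67]
```

>>> {"api": "arm_command", "payload": {"targets": [{"delta_pos": [-1,2,14],"rotation": [-0.3,-0.5,0.6],"hand": 0},{"delta_pos": [0,0,14],"rotation": [0,0,0],"hand": 0},{"delta_pos": [0,0,8],"rotation": [0,0,0],"hand": 0},{"delta_pos": [0,0,0],"rotation": [0,0,0],"hand": 0},{"delta_pos": [0,0,0],"rotation": [0,0,0],"hand": 0}]}}

```text
t: 26.85
eef_pos: [0.6175, 0.1758, 0.0872]
eef_rot: [0.998, 0.069, 0.0, -0.0]
contact_force: [0.4, 0.5, -0.5]
width: 0.274
```

```bash
python3 plan.py 615.7 176.1 78.5 8
```

```text
t 26.85 at [617.5 175.8  87.2] jaw 7.9 left [-1.8  0.3 -8.7] w 0.274 F [ 0.4  0.5 -0.5] q [ 0.06  0.74 -0.58  1.76  0.53  0.81 -0.64]
1 [-1.7, -0.5, 8.7] [-0.02, -0.04, -0.1]
```

>>> {"api": "arm_command", "payload": {"targets": [{"delta_pos": [-1.5,-0.5,3],"rotation": [0,0,0],"hand": 0},{"delta_pos": [0,0,3],"rotation": [0,0,0],"hand": 0},{"delta_pos": [0,0,0],"rotation": [0,0,0],"hand": 0},{"delta_pos": [0,0,0],"rotation": [0,0,0],"hand": 0}]}}

```text
t: 27.25
eef_pos: [0.6161, 0.1765, 0.0813]
eef_rot: [0.998, 0.069, 0.001, -0.0]
contact_force: [-0.6, -0.1, -0.8]
width: 0.271
```

```bash
python3 plan.py 615.7 176.1 78.5 8
```

```text
t 27.25 at [616.1 176.5  81.3] jaw 7.9 left [-0.4 -0.4 -2.8] w 0.271 F [-0.6 -0.1 -0.8] q [ 0.05  0.74 -0.57  1.76  0.54  0.8  -0.64]
1 [-0.4, 0.4, 2.8] [-0.05, -0.11, -0.08]
```

>>> {"api": "arm_command", "payload": {"targets": [{"delta_pos": [-0.3,0.3,2],"rotation": [0,0,0],"hand": 0},{"delta_pos": [0,0,1.2],"rotation": [0,0,0],"hand": 0},{"delta_pos": [0,0,0],"rotation": [0,0,0],"hand": 0},{"delta_pos": [0,0,0],"rotation": [0,0,0],"hand": 45},{"delta_pos": [0,0,0],"rotation": [0,0,0],"hand": 45},{"delta_pos": [0,0,-5],"rotation": [0,0,0],"hand": 45},{"delta_pos": [0,0,-20],"rotation": [0,0,0],"hand": 45},{"delta_pos": [0,0,-35],"rotation": [0,0,0],"hand": 55},{"delta_pos": [0,0,-45],"rotation": [0,0,0],"hand": 55},{"delta_pos": [0,0,0],"rotation": [0,0,0],"hand": 55}]}}

```text
t: 28.25
eef_pos: [0.6157, 0.1767, 0.1876]
eef_rot: [0.998, 0.069, 0.001, -0.001]
contact_force: [0.6, 0.4, 0.1]
width: 0.545
```

```bash
python3 plan.py 449 10.7 180 105.4; python3 - <<'E'
from cell import env
from chk import *;from wm import top
c=env.read_camera("wrist");pickle.dump(c,open('w8.pkl','wb'));cv2.imwrite('pics/w8.png',c['image'])
E
```

```text
t 28.25 at [615.7 176.7 187.6] jaw 8.0 left [-166.7 -166.    -7.6] w 0.545 F [0.6 0.4 0.1] q [ 0.11  0.62 -0.65  1.7   0.44  0.97 -0.57]
1 [-17.1, 12.8, 0.6] [-0.01, -0.0, 7.51]
2 [-15.3, 15.0, 0.6] [-0.01, -0.0, 7.51]
3 [-13.2, 16.8, 0.6] [-0.01, -0.0, 7.51]
4 [-10.9, 18.4, 0.7] [-0.01, -0.0, 7.51]
5 [-8.4, 19.7, 0.7] [-0.01, -0.0, 7.51]
6 [-5.7, 20.6, 0.7] [-0.01, -0.0, 7.51]
7 [-3.0, 21.2, 0.7] [-0.01, -0.0, 7.51]
8 [-0.2, 21.4, 0.7] [-0.01, -0.0, 7.51]
9 [2.6, 21.2, 0.7] [-0.01, -0.0, 7.51]
10 [5.3, 20.7, 0.7] [-0.01, -0.0, 7.51]
11 [8.0, 19.8, 0.7] [-0.01, -0.0, 7.51]
```

View pics/w8.png

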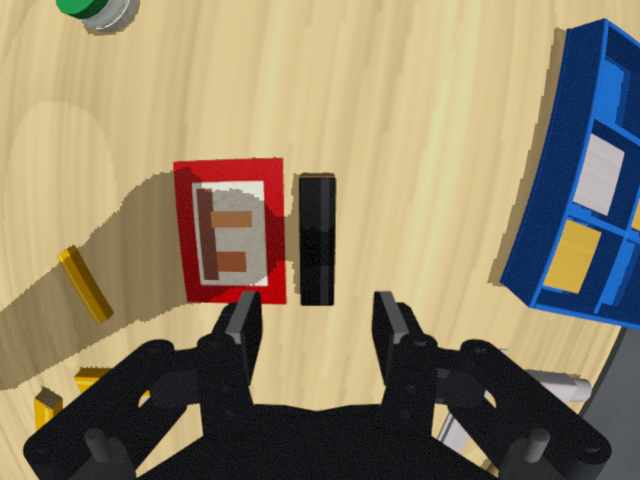

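Black lies parallel beyond the red print's far edge (317,240). It seems slightly low along the edge, so I'll measure it.

```bash
python3 - <<'E'
from chk import *;from wm import top
c=pickle.load(open('w8.pkl','rb'));b=top(c,'black',317,220,zexp=.023)
q=onplane(c,[(175,163),(283,158),(286,303),(188,301)],.0022,True)*1000;print(q.round(1),q.mean(0))
print('measured black corners mid');rel(np.array([554.3,167.5,98]),b)
d=c;rel(np.r_[(q[:,:2]).mean(0),98],b)
c=pickle.load(open('w7.pkl','rb'))
q=onplane(c,[(67,81),(193,67),(192,180),(68,180)],.0022,True)*1000;print('blue by corners',q.round(1).tolist(),q.mean(0).round(1))
E
```

```text
black ztop 23.3 rect [617.2 176.1 -82.2  90.3  23.8]
[[509.  215.3   2.2]
 [586.5 227.    2.2]
 [601.2 119.4   2.2]
 [523.4 108.3   2.2]] [555.00922406 167.49905237   2.2       ]
measured black corners mid
rel x 63.5 y -0.2 ang -0.2
rel x 62.8 y -0.1 ang -0.2
blue by corners [[543.4, -201.2, 2.2], [552.7, -92.9, 2.2], [632.0, -99.3, 2.2], [621.9, -208.9, 2.2]] [ 587.5 -150.6    2.2]
```

Black sits at +62.8 mm, 0 mm off centre, 0.2° off parallel. Now the gold.

>>> {"api": "arm_command", "payload": {"targets": [{"delta_pos": [-17,13,0],"rotation": [0,0,7.5],"hand": 55},{"delta_pos": [-15,15,0],"rotation": [0,0,7.5],"hand": 55},{"delta_pos": [-13,17,0],"rotation": [0,0,7.5],"hand": 55},{"delta_pos": [-11,18,0],"rotation": [0,0,7.5],"hand": 55},{"delta_pos": [-8,20,0],"rotation": [0,0,7.5],"hand": 55},{"delta_pos": [-6,21,0],"rotation": [0,0,7.5],"hand": 55},{"delta_pos": [-3,21,0],"rotation": [0,0,7.5],"hand": 55},{"delta_pos": [0,21,0],"rotation": [0,0,7.5],"hand": 55},{"delta_pos": [3,21,0],"rotation": [0,0,7.5],"hand": 55},{"delta_pos": [5,20,0],"rotation": [0,0,7.5],"hand": 55}]}}

```text
t: 29.3
eef_pos: [0.451, 0.0225, 0.1782]
eef_rot: [0.819, -0.574, -0.007, 0.005]
contact_force: [0.2, -0.5, 0.3]
width: 0.548
```

```bash
python3 plan.py 449 10.7 130 105.4
```

```text
t 29.3 at [451.   22.5 178.2] jaw -70.0 left [ -2.  -11.8 -48.2] w 0.548 F [ 0.2 -0.5  0.3] q [ 0.18  0.31 -0.37  2.15  0.16  0.73 -1.53]
1 [5.3, 2.6, 24.1] [0.45, 0.14, 2.29]
2 [5.4, 2.6, 24.1] [0.45, 0.14, 2.29]
```

>>> {"api": "arm_command", "payload": {"targets": [{"delta_pos": [4,2,12],"rotation": [0.4,0.1,2.3],"hand": 55},{"delta_pos": [4,2,14],"rotation": [0.4,0.1,2.3],"hand": 55},{"delta_pos": [0,0,14],"rotation": [0,0,0],"hand": 55},{"delta_pos": [0,0,8],"rotation": [0,0,0],"hand": 55},{"delta_pos": [0,0,0],"rotation": [0,0,0],"hand": 55},{"delta_pos": [0,0,0],"rotation": [0,0,0],"hand": 55}]}}

```text
t: 29.9
eef_pos: [0.4436, 0.0099, 0.1261]
eef_rot: [0.792, -0.61, -0.003, 0.004]
contact_force: [0.6, -0.1, 0.7]
width: 0.548
```

```bash
python3 plan.py 449 10.7 95 105.4; python3 - <<'E'
from cell import env
from chk import *;from wm import top
c=env.read_camera("wrist");pickle.dump(c,open('w9.pkl','wb'));cv2.imwrite('pics/w9.png',c['image'])
top(c,'gold',316,260,zexp=.0172)
E
```

```text
t 29.9 at [443.6   9.9 126.1] jaw -75.2 left [  5.4   0.8 -31.1] w 0.548 F [ 0.6 -0.1  0.7] q [ 0.15  0.38 -0.32  2.21  0.21  0.59 -1.64]
1 [0.6, -5.8, 31.0] [0.59, -0.01, -0.58]
gold ztop 17.3 rect [448.   10.2  15.7  90.5  20. ]
```

View pics/w9.png

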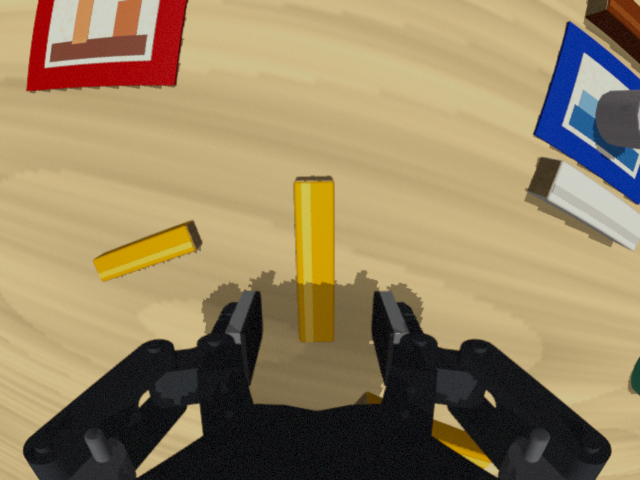

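The middle gold slip is between the jaws (316,260). The small one is at left (147,250) and the large one sits behind the gripper. Measured at (448.3, 10.3), 15.6°.

>>> {"api": "arm_command", "payload": {"targets": [{"delta_pos": [0.5,-3,12],"rotation": [0.5,0,-0.5],"hand": 55},{"delta_pos": [0,-2,12],"rotation": [0,0,0],"hand": 55},{"delta_pos": [0,0,12],"rotation": [0,0,0],"hand": 55},{"delta_pos": [0,0,8],"rotation": [0,0,0],"hand": 55},{"delta_pos": [0,0,0],"rotation": [0,0,0],"hand": 55},{"delta_pos": [0,0,0],"rotation": [0,0,0],"hand": 55}]}}

```text
t: 30.55
eef_pos: [0.4504, 0.0113, 0.0811]
eef_rot: [0.795, -0.606, 0.001, -0.001]
contact_force: [0.5, 0.2, 0.4]
width: 0.548
```

```bash
python3 plan.py 448.3 10.5 75 105.6
```

```text
t 30.55 at [450.4  11.3  81.1] jaw -74.6 left [-2.1 -0.8 -6.1] w 0.548 F [0.5 0.2 0.4] q [ 0.11  0.47 -0.27  2.22  0.27  0.48 -1.69]
1 [0.2, 2.2, 6.1] [-0.13, -0.05, -0.24]
```

>>> {"api": "arm_command", "payload": {"targets": [{"delta_pos": [0,2,3],"rotation": [-0.1,0,-0.2],"hand": 55},{"delta_pos": [0,0,3],"rotation": [0,0,0],"hand": 55},{"delta_pos": [0,0,0],"rotation": [0,0,0],"hand": 55},{"delta_pos": [0,0,0],"rotation": [0,0,0],"hand": 0},{"delta_pos": [0,0,0],"rotation": [0,0,0],"hand": 0},{"delta_pos": [0,0,0],"rotation": [0,0,0],"hand": 0},{"delta_pos": [0,0,0],"rotation": [0,0,0],"hand": 0},{"delta_pos": [0,0,0],"rotation": [0,0,0],"hand": 0},{"delta_pos": [0,0,0],"rotation": [0,0,0],"hand": 0}]}}

```text
t: 31.45
eef_pos: [0.4489, 0.0107, 0.0759]
eef_rot: [0.796, -0.605, 0.001, -0.001]
contact_force: [-0.3, -0.8, -0.2]
width: 0.219
```

```bash
python3 plan.py 448.3 10.5 75 105.6
```

```text
t 31.45 at [448.9  10.7  75.9] jaw -74.4 left [-0.6 -0.2 -0.9] w 0.219 F [-0.3 -0.8 -0.2] q [ 0.1   0.48 -0.27  2.23  0.28  0.46 -1.69]
1 [0.0, 0.6, 0.9] [-0.16, -0.09, -0.04]
```

>>> {"api": "arm_command", "payload": {"targets": [{"delta_pos": [0,0,-20],"rotation": [0,0,0],"hand": 0},{"delta_pos": [0,0,-30],"rotation": [0,0,0],"hand": 0},{"delta_pos": [0,0,-35],"rotation": [0,0,0],"hand": 0},{"delta_pos": [0,0,-15],"rotation": [0,0,0],"hand": 0}]}}

```text
t: 31.85
eef_pos: [0.4468, 0.0108, 0.1764]
eef_rot: [0.797, -0.604, -0.002, 0.002]
contact_force: [1.4, 0.4, -0.2]
width: 0.227
```

```bash
python3 plan.py 615.9 176.2 165 7.9
```

```text
t 31.85 at [446.8  10.8 176.4] jaw -74.4 left [169.1 165.4 -11.4] w 0.227 F [ 1.4  0.4 -0.2] q [ 0.19  0.3  -0.36  2.16  0.16  0.71 -1.58]
1 [-10.3, -18.9, 0.9] [0.02, 0.02, -7.48]
2 [-7.8, -20.0, 1.0] [0.02, 0.02, -7.48]
3 [-5.1, -20.9, 1.0] [0.02, 0.02, -7.48]
4 [-2.4, -21.4, 1.0] [0.02, 0.02, -7.48]
5 [0.4, -21.5, 1.0] [0.02, 0.02, -7.48]
6 [3.2, -21.3, 1.0] [0.02, 0.02, -7.48]
7 [6.0, -20.7, 1.0] [0.02, 0.02, -7.48]
8 [8.6, -19.7, 1.0] [0.02, 0.02, -7.48]
9 [11.1, -18.4, 1.0] [0.02, 0.02, -7.48]
10 [13.4, -16.8, 1.0] [0.02, 0.02, -7.48]
11 [15.5, -14.9, 1.0] [0.02, 0.02, -7.48]
```

>>> {"api": "arm_command", "payload": {"targets": [{"delta_pos": [-10,-19,0],"rotation": [0,0,-7.5],"hand": 0},{"delta_pos": [-8,-20,0],"rotation": [0,0,-7.5],"hand": 0},{"delta_pos": [-5,-21,0],"rotation": [0,0,-7.5],"hand": 0},{"delta_pos": [-2,-21,0],"rotation": [0,0,-7.5],"hand": 0},{"delta_pos": [0,-21,0],"rotation": [0,0,-7.5],"hand": 0},{"delta_pos": [3,-21,0],"rotation": [0,0,-7.5],"hand": 0},{"delta_pos": [6,-21,0],"rotation": [0,0,-7.5],"hand": 0},{"delta_pos": [9,-20,0],"rotation": [0,0,-7.5],"hand": 0},{"delta_pos": [11,-18,0],"rotation": [0,0,-7.5],"hand": 0},{"delta_pos": [13,-17,0],"rotation": [0,0,-7],"hand": 0}]}}

```text
t: 32.85
eef_pos: [0.6003, 0.1649, 0.1779]
eef_rot: [1.0, 0.024, -0.001, 0.003]
contact_force: [0.1, -0.4, -0.5]
width: 0.226
```

```bash
python3 plan.py 615.9 176.2 130 7.9
```

```text
t 32.85 at [600.3 164.9 177.9] jaw 2.7 left [ 15.6  11.3 -47.9] w 0.226 F [ 0.1 -0.4 -0.5] q [ 0.12  0.6  -0.64  1.75  0.44  0.94 -0.66]
1 [8.1, -5.4, 23.9] [0.16, 0.08, -2.58]
2 [8.3, -5.0, 23.9] [0.16, 0.08, -2.58]
```

>>> {"api": "arm_command", "payload": {"targets": [{"delta_pos": [6,-4,10],"rotation": [0.1,0,-2.5],"hand": 0},{"delta_pos": [5,-3,12],"rotation": [0.1,0,-2],"hand": 0},{"delta_pos": [2,-1,10],"rotation": [0,0,0],"hand": 0},{"delta_pos": [0,0,6],"rotation": [0,0,0],"hand": 0},{"delta_pos": [0,0,0],"rotation": [0,0,0],"hand": 0},{"delta_pos": [0,0,0],"rotation": [0,0,0],"hand": 0}]}}

```text
t: 33.45
eef_pos: [0.6131, 0.1753, 0.1358]
eef_rot: [0.998, 0.066, -0.003, 0.001]
contact_force: [0.5, -0.5, 0.3]
width: 0.225
```

```bash
python3 plan.py 615.9 176.2 112 7.9
```

```text
t 33.45 at [613.1 175.3 135.8] jaw 7.5 left [  2.8   0.9 -23.8] w 0.225 F [ 0.5 -0.5  0.3] q [ 0.09  0.68 -0.63  1.74  0.49  0.89 -0.62]
1 [3.0, -0.5, 23.8] [0.05, 0.31, -0.37]
```

>>> {"api": "arm_command", "payload": {"targets": [{"delta_pos": [1.5,-0.5,8],"rotation": [0,0.3,-0.4],"hand": 0},{"delta_pos": [0.5,0,8],"rotation": [0,0,0],"hand": 0},{"delta_pos": [0,0,6],"rotation": [0,0,0],"hand": 0},{"delta_pos": [0,0,0],"rotation": [0,0,0],"hand": 0},{"delta_pos": [0,0,0],"rotation": [0,0,0],"hand": 0}]}}

```text
t: 33.95
eef_pos: [0.6151, 0.1753, 0.1128]
eef_rot: [0.998, 0.069, 0.001, 0.001]
contact_force: [0.7, 0.1, 0.5]
width: 0.22
```

```bash
python3 plan.py 615.9 176.2 100.5 7.9
```

```text
t 33.95 at [615.1 175.3 112.8] jaw 7.9 left [  0.8   0.9 -12.3] w 0.22 F [0.7 0.1 0.5] q [ 0.08  0.71 -0.61  1.75  0.52  0.85 -0.63]
1 [0.9, -0.8, 12.3] [0.1, -0.09, -0.0]
```

>>> {"api": "arm_command", "payload": {"targets": [{"delta_pos": [0.8,-0.7,4],"rotation": [0.1,0,0],"hand": 0},{"delta_pos": [0,0,4],"rotation": [0,0,0],"hand": 0},{"delta_pos": [0,0,2],"rotation": [0,0,0],"hand": 0},{"delta_pos": [0,0,0],"rotation": [0,0,0],"hand": 0},{"delta_pos": [0,0,0],"rotation": [0,0,0],"hand": 0}]}}

```text
t: 34.45
eef_pos: [0.6162, 0.1764, 0.1023]
eef_rot: [0.998, 0.069, 0.001, -0.0]
contact_force: [-0.6, 0.4, -0.2]
width: 0.223
```

```bash
python3 plan.py 615.9 176.2 100 7.9
```

```text
t 34.45 at [616.2 176.4 102.3] jaw 7.9 left [-0.3 -0.2 -2.3] w 0.223 F [-0.6  0.4 -0.2] q [ 0.07  0.72 -0.6   1.75  0.53  0.83 -0.64]
1 [-0.3, 0.2, 2.3] [-0.02, -0.13, -0.0]
```

>>> {"api": "arm_command", "payload": {"targets": [{"delta_pos": [-0.3,0.2,1.5],"rotation": [0,0,0],"hand": 0},{"delta_pos": [0,0,1],"rotation": [0,0,0],"hand": 0},{"delta_pos": [0,0,0],"rotation": [0,0,0],"hand": 0},{"delta_pos": [0,0,0],"rotation": [0,0,0],"hand": 0}]}}

```text
t: 34.85
eef_pos: [0.616, 0.1763, 0.1]
eef_rot: [0.998, 0.069, 0.001, -0.0]
contact_force: [0.0, 0.1, 0.1]
width: 0.221
```

```bash
python3 plan.py 615.9 176.2 100 7.9
```

```text
t 34.85 at [616.  176.3 100. ] jaw 7.9 left [-0.1 -0.1  0. ] w 0.221 F [0.  0.1 0.1] q [ 0.07  0.72 -0.6   1.75  0.53  0.83 -0.64]
1 [-0.1, 0.1, -0.0] [-0.03, -0.17, -0.0]
```

Release gently and rise.

>>> {"api": "arm_command", "payload": {"targets": [{"delta_pos": [0,0,0.3],"rotation": [0,0,0],"hand": 0},{"delta_pos": [0,0,0],"rotation": [0,0,0],"hand": 30},{"delta_pos": [0,0,0],"rotation": [0,0,0],"hand": 45},{"delta_pos": [0,0,0],"rotation": [0,0,0],"hand": 45},{"delta_pos": [0,0,-5],"rotation": [0,0,0],"hand": 45},{"delta_pos": [0,0,-20],"rotation": [0,0,0],"hand": 45},{"delta_pos": [0,0,-40],"rotation": [0,0,0],"hand": 45},{"delta_pos": [0,0,-40],"rotation": [0,0,0],"hand": 45},{"delta_pos": [0,0,0],"rotation": [0,0,0],"hand": 45},{"delta_pos": [0,0,0],"rotation": [0,0,0],"hand": 45}]}}

```text
t: 35.85
eef_pos: [0.6155, 0.1763, 0.2093]
eef_rot: [0.998, 0.069, 0.001, -0.0]
contact_force: [0.6, -0.6, -0.3]
width: 0.445
```

```bash
python3 - <<'E'
from cell import env
from chk import *;from wm import top
c=env.read_camera("wrist");pickle.dump(c,open('w10.pkl','wb'))
b=np.array([617.2,176.1,-82.2])
g=top(c,'gold',317,235,zexp=.0413);print(g[:3]-b)
E
python3 plan.py 440 330 300 60
```

```text
gold ztop 41.3 rect [617.5 173.9 -82.2  90.4  20.2]
[ 0.3 -2.2  0. ]
t 35.9 at [615.9 176.7 209.6] jaw 7.9 left [-175.9  153.3   90.4] w 0.45 F [0.2 0.2 0.7] q [ 0.12  0.6  -0.68  1.69  0.43  1.01 -0.56]
1 [-21.8, -25.2, -13.0] [0.0, -0.03, -7.44]
2 [-18.4, -27.8, -12.9] [0.0, -0.03, -7.44]
3 [-14.6, -29.9, -12.9] [0.0, -0.03, -7.44]
4 [-10.6, -31.6, -12.9] [0.0, -0.03, -7.44]
5 [-6.5, -32.7, -12.9] [0.0, -0.03, -7.44]
6 [-2.2, -33.3, -12.9] [0.0, -0.03, -7.44]
7 [2.1, -33.3, -12.9] [0.0, -0.03, -7.44]
```

Gold rests at the right height (top at 41 mm), 0° and about 2 mm along from the black's centre. Moving aside for a clear final look.

>>> {"api": "arm_command", "payload": {"targets": [{"delta_pos": [0,15,-35],"rotation": [0,0,0],"hand": 60},{"delta_pos": [-15,35,-25],"rotation": [0,0,3],"hand": 60},{"delta_pos": [-15,42,-20],"rotation": [0,0,6],"hand": 60},{"delta_pos": [-15,42,-10],"rotation": [0,0,7],"hand": 60},{"delta_pos": [-10,42,0],"rotation": [0,0,7],"hand": 60},{"delta_pos": [-5,44,0],"rotation": [0,0,7],"hand": 60},{"delta_pos": [0,44,0],"rotation": [0,0,7],"hand": 60},{"delta_pos": [8,42,0],"rotation": [0,0,5],"hand": 60},{"delta_pos": [15,40,0],"rotation": [0,0,0],"hand": 60},{"delta_pos": [15,40,0],"rotation": [0,0,0],"hand": 60}]}}

```text
t: 36.9
eef_pos: [0.488, -0.2114, 0.2917]
eef_rot: [0.954, -0.301, -0.007, -0.001]
contact_force: [0.8, -0.6, 0.3]
width: 0.6
```

```bash
python3 plan.py 265 -620 303 -67
```

```text
t 36.9 at [ 488.  -211.4  291.7] jaw -35.0 left [-223.  -408.6   11.3] w 0.6 F [ 0.8 -0.6  0.3] q [ 0.74  0.29 -0.5   1.86  0.16  1.04 -0.43]
1 [4.7, 42.1, -1.0] [0.03, 0.07, 2.91]
2 [6.8, 41.8, -1.0] [0.03, 0.07, 2.91]
3 [8.9, 41.4, -1.1] [0.03, 0.07, 2.91]
4 [11.0, 40.9, -1.1] [0.03, 0.07, 2.91]
5 [13.1, 40.2, -1.1] [0.03, 0.07, 2.91]
6 [15.1, 39.5, -1.1] [0.03, 0.07, 2.91]
7 [17.1, 38.7, -1.1] [0.03, 0.07, 2.91]
8 [19.0, 37.8, -1.1] [0.03, 0.07, 2.91]
9 [20.9, 36.8, -1.1] [0.03, 0.07, 2.91]
10 [22.8, 35.7, -1.1] [0.03, 0.07, 2.91]
11 [24.6, 34.5, -1.0] [0.03, 0.07, 2.91]
```

>>> {"api": "arm_command", "payload": {"targets": [{"delta_pos": [5,42,-1],"rotation": [0,0,3],"hand": 60},{"delta_pos": [7,42,-1],"rotation": [0,0,3],"hand": 60},{"delta_pos": [9,41,-1],"rotation": [0,0,3],"hand": 60},{"delta_pos": [11,41,-1],"rotation": [0,0,3],"hand": 60},{"delta_pos": [13,40,-1],"rotation": [0,0,3],"hand": 60},{"delta_pos": [15,39,-1],"rotation": [0,0,3],"hand": 60},{"delta_pos": [17,39,-1],"rotation": [0,0,3],"hand": 60},{"delta_pos": [19,38,-1],"rotation": [0,0,3],"hand": 60},{"delta_pos": [21,37,-1],"rotation": [0,0,3],"hand": 60},{"delta_pos": [10,15,0],"rotation": [0,0,0],"hand": 60}]}}

```text
t: 37.9
eef_pos: [0.276, -0.5736, 0.2885]
eef_rot: [0.85, -0.526, -0.017, -0.001]
contact_force: [-0.8, -0.2, -0.4]
width: 0.597
```

```bash
python3 plan.py 265 -620 303 -67|head -1; python3 - <<'E'
from cell import env
from chk import *;from wm import top
c=env.read_camera("top");pickle.dump(c,open('t9.pkl','wb'));cv2.imwrite('pics/t9.png',cv2.resize(c['image'][110:320,100:560],None,fx=1.7,fy=1.7))
s=env.read_camera("scene");pickle.dump(s,open('s9.pkl','wb'));cv2.imwrite('pics/s9.png',s['image'])
E
```

```text
t 37.9 at [ 276.  -573.6  288.5] jaw -63.5 left [-11.  -46.4  14.5] w 0.597 F [-0.8 -0.2 -0.4] q [ 1.2   0.44 -0.21  1.62  0.11  1.12 -0.15]
```

View pics/t9.png

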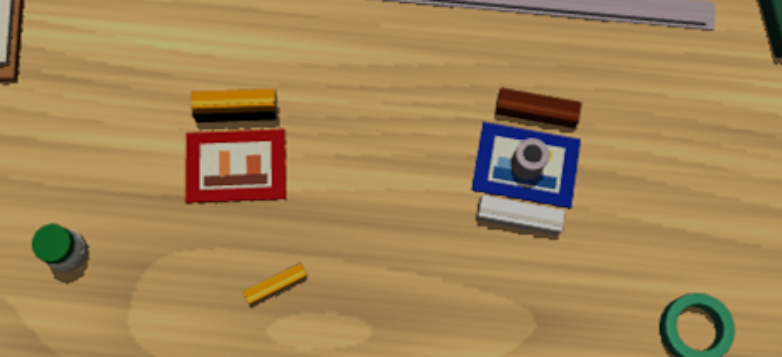

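View pics/s9.png

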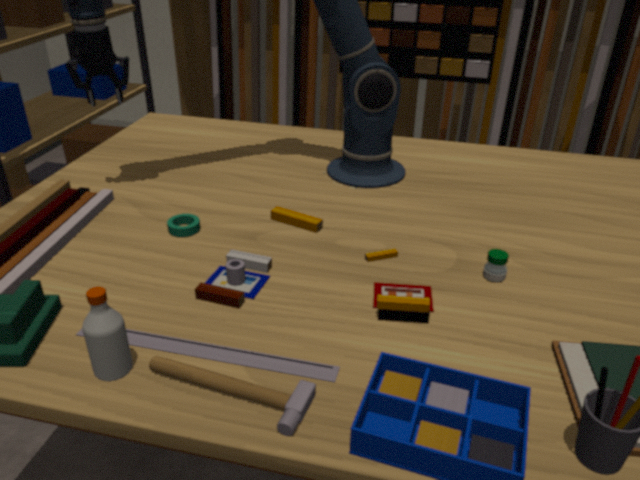

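Everything stands where asked: gold on black at (234,104), walnut (539,107), white (520,215), weight on the blue print (532,155), jar and tape in place. A final numeric check from above:

```bash
python3 - <<'E'
from chk import *;from wm import top
c=pickle.load(open('t9.pkl','rb'));k=dict(fish=False,rad=60)
b=np.array([584.6,-149.8,84.8]);r=np.array([551.8,167.8,98])
top(c,'blue',382,207,fish=False,rad=80);top(c,'red',215,207,fish=False,rad=80)
rel(b,top(c,'walnut',417,172,zexp=.023,**k));rel(b,top(c,'white',406,235,zexp=.023,**k))
rel(b,top(c,'weight',413,200,zexp=.0422,**k));rel(r,top(c,'gold',237,168,zexp=.041,**k))
bl=top(c,'black',237,176,zexp=.023,**k);rel(r,bl)
top(c,'jar',133,253,zexp=.0538,**k);top(c,'tape',510,286,fish=False,rad=60)
E
```

```text
blue ztop 2.0 rect [ 584.6 -149.8   85.   108.4   78.6]
red ztop 1.9 rect [552.  167.9 -82.1 108.4  79.3]
walnut ztop 23.1 rect [ 648.  -157.8   85.    90.4   25.6]
rel x 63.9 y -2.2 ang 0.2
white ztop 22.9 rect [ 524.5 -145.6   84.8   90.3   25.2]
rel x -60.2 y -1.3 ang 0.0
weight ztop 42.2 rect [ 585.5 -150.8  -84.3   34.3   33.8]
rel x 1.0 y -0.9 ang 10.9
gold ztop 40.9 rect [615.5 172.2 -82.1  89.5  21.4]
rel x 63.7 y -4.5 ang -0.1
black ztop 22.4 rect [605.9 173.6 -82.8  90.9   6.3]
rel x 54.4 y -1.8 ang -0.8
jar ztop 53.7 rect [438.8 333.6  73.3  39.3  39. ]
tape ztop 22.9 rect [ 422.5 -334.6  -42.2   71.    69.7]
```

All placings are within about 2–3 mm and 0.3°, so a re-grasp would risk more than it gains. Handing in.

>>> {"api": "arm_command", "payload": {"targets": [{"delta_pos": [0,0,0],"rotation": [0,0,0],"hand": 60},{"delta_pos": [0,0,0],"rotation": [0,0,0],"hand": 60},{"delta_pos": [0,0,0],"rotation": [0,0,0],"hand": 60}]}}

```text
t: 38.3
eef_pos: [0.281, -0.5681, 0.2866]
eef_rot: [0.853, -0.522, -0.018, -0.004]
contact_force: [0.8, -0.1, 0.2]
width: 0.602
```

```bash
python3 -c "
from cell import env;print(env.sign_off())"
```

```text
the job is handed in; nothing more can be done
None
```

The job is done and handed in at about 38 s. I placed things in the order asked: walnut, white, weight, black, then the middle-sized gold slip on the black. The gripper is empty and clear of everything.

Last checks, from the final top view:

| Piece | Clear of print edge | Off centre | Off parallel |
|---|---|---|---|
| Walnut | about 12 mm (far edge) | about 2 mm along the edge | 0.2° |
| White | about 8 mm (near edge) | about 1 mm along the edge | 0° |
| Weight, standing on the print | – | about 1 mm from the middle | – |
| Black (wrist view, before the gold went on) | about 11 mm (far edge) | 0 mm along the edge | 0.2° |
| Gold, flat on the black | – | about 2–3 mm along the black | 0° |

- **Jar and tape:** both are within about 1 mm of where they started.
- **Not corrected:** I left the gold's 2–3 mm lengthwise offset and the walnut's 2 mm, since regrasping seemed riskier than the gain.
- **Disagreements:** the cameras differ by about 2–3 mm in absolute position. After the gold was on, only a strip of the black was visible from above, so its last top-view position (about 2 mm off centre) is less certain than the wrist reading.

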